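Draw a bus bar out of the slotted stock bin and lay it in the resistance test jig

ROBOT

A 6-joint arm with a two-finger parallel gripper is mounted at the origin on the work surface. World frame = base frame: x ahead of the robot, y to its left, z up, the work surface at z = 0. Lengths are in m, angles in rad, forces in N, time in s.
With the tool pointing down it reaches from about 0.35 to 0.875 m from the base axis. Payload 4.2 kg.
Tool frame: the origin (TCP) lies between the finger pads; the fingertips stand 11 mm ahead of it and the grasp point (between the pads) lies 8 mm behind it; x points along the fingers, y is the direction in which the jaws open and shut, and the axes are right-handed (so a half turn about x gives the same grasp; the last joint's range is limited). The gripper opens to 87 mm and grips with 3 to 60 N. Pads are 19 mm wide; open, the fingers measure 117 mm over their backs; the gripper's body (75 mm by 190 mm) begins 51 mm behind the grasp point.
Start: joints at [1.533, 0.385, 0.008, 0, -1.194, -0.259], TCP at [0.183, 0.598, 0.234] pointing down, gripper open.
Joint ranges: [-3.14, 3.14], [-1.21, 2.06], [-1.07, 1.41], [-3.16, 2.05], [-2.99, -0.16], [-3.1, 3.1]. Speed limits (rad/s): [2.79, 2.79, 3.14, 3.14, 3.14, 3.14].

INTERFACE

Orientations are given as a 3x3 rotation matrix whose columns are the frame's x, y, z axes.
In Python, from rig import env, viewer, ticket gives the robot as it stands. The module is installed in compiled form; this text tells all that it offers.
- The arm moves only by the tool jog_arm, never from a script. Its argument "commands" is one flat list of numbers, 7 for each row, row after row: the shift along the world's x, y, z in units of 50 mm (1.0 is 50 mm), then the turn, a rotation vector about the world's x, y, z in degrees, then the gripper command: -1 is shut, 1 is fully open, values between are in proportion. In form: [tx, ty, tz, wx, wy, wz, jaw, tx, ty, tz, wx, wy, wz, jaw, ...]. A call has 1 to 5 rows; each row is the pose to reach, as a shift and turn from the pose commanded when the call began; what a row does not reach only later rows make up. A row lasts 1/10 s, in which the tool goes at most 50 mm and 8.59 degrees, less where a joint would pass 70% of its speed; a pose out of reach is approached as far as the arm can. A call with a gripper value outside its range is refused whole. The fingers move at their own pace and stop on an object; "squeeze" is the grip in N (left out, the last holds). Time passes only in rows, so rows that repeat a pose let the fingers close. It gives the time, the measured TCP pose, the force and the opening at its end, in the units of the state.
- env.sense(): the state, without advancing time (a new reading comes with each control period).
- viewer.snapshot(name): name is "side" or "top" or "wrist"; returns the picture (400x640x3 uint8, red, green, blue); there is no depth.
- viewer.camera_info(name): a dict with "fx", "fy", "cx", "cy" (pixels), "R" (3x3) and "t" (3): a world point X has camera coordinates R X + t; the wrist camera has in their place "mount" (4x4, takes a point from camera to tool coordinates, whose origin is the TCP and whose axes are the tool frame's). Camera axes: x right, y down, z forward; pixel columns grow to the right and rows downward; lengths in m; the calibration is good to about 2 mm. A picture is of the moment at which its call begins: read the wrist's pose just before it. camera_info takes no time and is no camera call.
- ticket.finish_job(): hands the job in, once; it reports no verdict.
The state is a dict: "clock": time; "q": joint angles; "qd": joint speeds; "tau": joint torques, N m; "position": TCP position; "tool_rot": TCP orientation; "contact_force": force on the tool from outside, world axes, zero at the start; "moment": the same for the moment, N m; "width": finger opening in m.
Only numpy, scipy, OpenCV 4.12 (cv2) and the standard library are available. Lean on these libraries where they do the work, as an engineer would, in place of code of your own. Each camera call takes 0.05 s, during which the arm holds its last target.

TASK

Take the copper bus bar out of the blue stock bin: raise its front end into the narrow slot in the bin's end wall, then draw the whole bar out through that slot. Lay it gently on edge, centred, in the notches of both red cradles of the test jig and let go, leaving the other things on the bench where they are.

Things in the scene. Friction and masses are not known exactly. Their poses are not given: they have to be found in the camera images.
- bar_mid (a point): centre of the loose copper-coloured bus bar, 240 long, 8 thick, 20 high, about 130 g, lying on edge on the bin floor, along the bin. x runs along the bar from the slot end to the covered end, y across its thickness, z up its height. Either end may point either way in the jig.
- bar_nose (a point): middle of the bar's end face nearest the slot (120 mm from bar_mid, its -x). At the start it is 4 to 14 mm inside the slotted wall, up to 12 mm to the side of the slot's middle and below the sill; a gripper inside cannot pass the wall, so the end is put through the slot, let go (the bar then rests on sill and floor) and taken again outside
- bar_tail (a point): middle of the bar's other end face, under the cover at the start (120 mm from bar_mid, towards its +x)
- bin: blue stock bin fixed to the bench, 270 long (its x), 140 wide (y), 62 high; origin at the centre of its underside, z up. Walls 5 thick, floor top 4 above the bench. The slotted wall is at its -x end (outer face 135 mm from the origin). The half next to it (inside length 130) is open above, the other half is covered.
- bin_slot (a point): middle of the sill of the slot, half-way through the 5 mm wall, 29 above the bench; the vertical slot is 16 wide, open at the top (wall 62 high), edged by two yellow strips; axes as the bin
- bin_cover (a point): middle of the edge of the whitish translucent fixed cover, which runs from here to the bin's +x end, 49 to 52 above the bench. It stops the bar from being lifted straight up: at the start the slot end can rise 25 to 50 mm (6 to 12 degrees) while the other end stays down
- jig: resistance test jig fixed to the bench: aluminium base 170 (x) by 80 by 12, with two red cradles 16 long (along x) and 50 wide, centred 55 mm to either side of the origin along x. Each has a notch along x, 14 wide, centred on y = 0, open at the top and both faces. Origin at the centre of the base's underside, z up.
- jig_seat (a point): middle between the two notches, at the height of their bottoms, 40 above the bench; cheek tops are 52 (brass pins on them 58) above the bench. Laid right, the bar's centre is 10 mm above this point, its ends overhanging alike
- meter: bystander: grey handheld meter, 150 by 75 by 32, origin at the centre of its underside
- driver: bystander: black-handled screwdriver, 170 long, lying
- spool: bystander: metal spool, 56 across, 40 high, origin at the centre of its underside
- mug: bystander: white mug, 80 across, 95 high, origin at the centre of its underside
- flask: bystander: white bottle with a red cap, 60 across, 150 high, origin at the centre of its underside
- board: bystander: green circuit board 90 by 70, up to 16 high, origin at the centre of its underside
- caliper: bystander: steel caliper, 200 long, lying, up to 10 high, origin at the underside of its beam's centre
Mind the look-alikes: they are no part of the job. Leave any green look-alike of the jig alone.

How it is judged:
By the outcome, as a careful person would: the job done as asked, in the order asked, and still so for the second after the job is handed in, with the robot touching nothing.
It also fails if it takes over 58 s, if anything falls off the work surface, if the arm or the gripper's body presses on something with over 40 N, if the wrist force passes 120 N, or if a joint passes its speed limit or range.

## Working session

There is one attempt and no reset: what is moved stays moved. The work goes in short steps, Python scripts to look and compute and a tool call to move; the robot and the scene stay as the last step left them, time stands still between calls to the robot, and variables do not carry over. Pictures are saved under pics/ and viewed, and the job is handed in when it is done.

Besides the shell and the picture viewer there is one more tool, called after ">>>" as name(argument=value, ...) on one line, values as JSON. jog_arm: Moves the arm, as the interface text tells. Its arguments: {"type":"object","properties":{"commands":{"type":"array","items":{"type":"number"}},"squeeze":{"type":"number"}},"required":["commands"]}

```bash
mkdir -p pics; ls
python3 - <<'E'
from rig import env, viewer, ticket
import cv2
for n in ("side","top"):
    im=viewer.snapshot(n); cv2.imwrite(f"pics/{n}0.png",im[:,:,::-1])
    c=viewer.camera_info(n); print(n,c)
print(viewer.camera_info("wrist")); 
s=env.sense(); print({k:s[k] for k in("clock","position","tool_rot","contact_force","width")})
im=viewer.snapshot("wrist"); cv2.imwrite("pics/wrist0.png",im[:,:,::-1])
E
```

```text
pics
side {'fx': 475.0122319246666, 'fy': 475.0122319246666, 'cx': 303.84924483440057, 'cy': 203.67840093498896, 'R': array([[ 0.99753901, -0.06993557,  0.00499302],
       [-0.04816404, -0.73526438, -0.67606695],
       [ 0.05095232,  0.67416268, -0.73682328]]), 't': array([-0.5024055 ,  0.06830885,  1.60164167])}
top {'fx': 389.8215412739393, 'fy': 389.8215412739393, 'cx': 312.6078337663363, 'cy': 199.14221132379495, 'R': array([[-0.00192512, -0.999484  , -0.03206288],
       [-0.98312532,  0.00775674, -0.18276882],
       [ 0.18292321,  0.03116997, -0.98263296]]), 't': array([0.01490454, 0.53761744, 1.06461104])}
{'fx': 357.28873322403035, 'fy': 357.28873322403035, 'cx': 320.8090657236958, 'cy': 198.84626467228648, 'mount': array([[-9.33598672e-04, -2.49278359e-01,  9.68431427e-01,
        -1.52026895e-01],
       [ 9.99999118e-01, -1.14753472e-03,  6.68650625e-04,
         2.10181452e-03],
       [ 9.44628553e-04,  9.68431197e-01,  2.49279210e-01,
        -6.59291966e-02],
       [ 0.00000000e+00,  0.00000000e+00,  0.00000000e+00,
         1.00000000e+00]])}
{'clock': 0.1, 'position': array([0.18261056, 0.59715372, 0.23255053]), 'tool_rot': array([[-4.84766435e-04, -2.92606023e-01, -9.56232963e-01],
       [-1.99294450e-03, -9.56230894e-01,  2.92606400e-01],
       [-9.99997897e-01,  2.04756498e-03, -1.19598921e-04]]), 'contact_force': array([-0.77231623, -0.60734662,  0.45769204]), 'width': 0.08726162652742221}
```

View pics/side0.png

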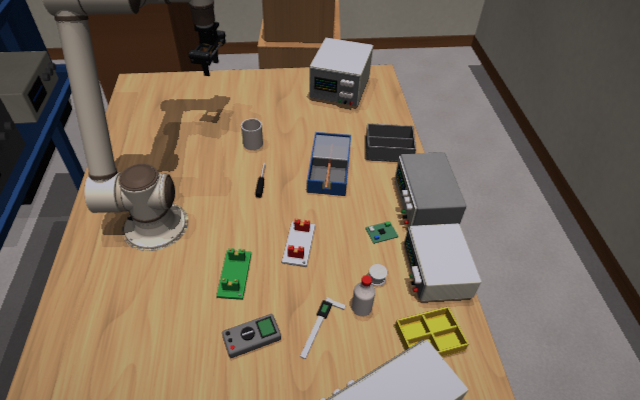

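View pics/top0.png

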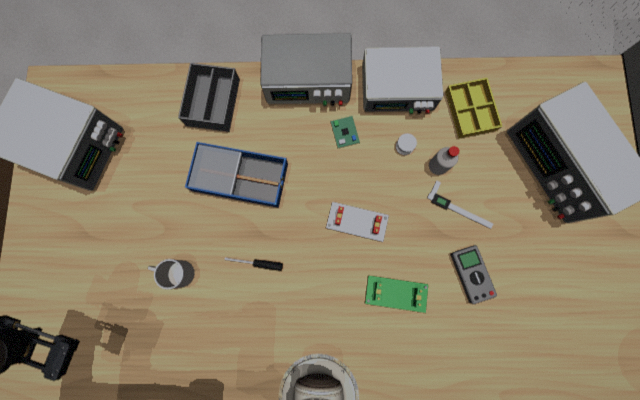

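View pics/wrist0.png

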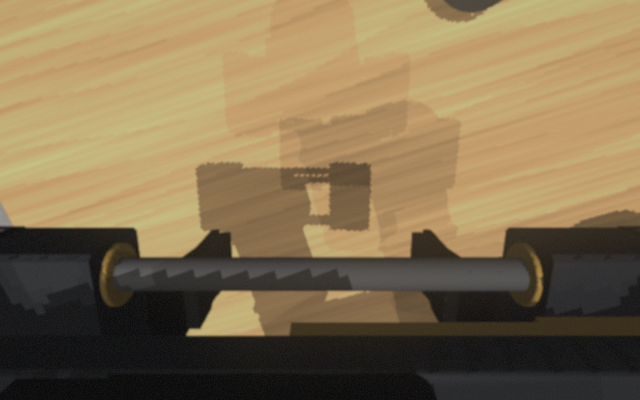

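Run:
```python
import cv2
t=cv2.imread("pics/top0.png"); s=cv2.imread("pics/side0.png")
cv2.imwrite("pics/c1.png",cv2.resize(t[135:215,180:300],None,fx=6.5,fy=6.5,interpolation=cv2.INTER_CUBIC))
cv2.imwrite("pics/c2.png",cv2.resize(t[190:250,315:400],None,fx=8,fy=8,interpolation=cv2.INTER_CUBIC))
cv2.imwrite("pics/c3.png",cv2.resize(s[125:205,290:370],None,fx=7,fy=7,interpolation=cv2.INTER_CUBIC))
cv2.imwrite("pics/c4.png",cv2.resize(s[210:275,270:330],None,fx=8,fy=8,interpolation=cv2.INTER_CUBIC))
```

```text
(no output)
```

View pics/c1.png

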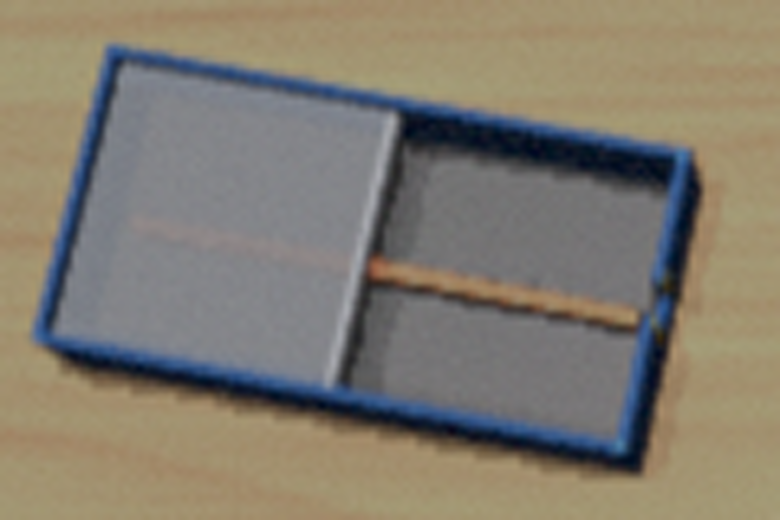

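View pics/c2.png

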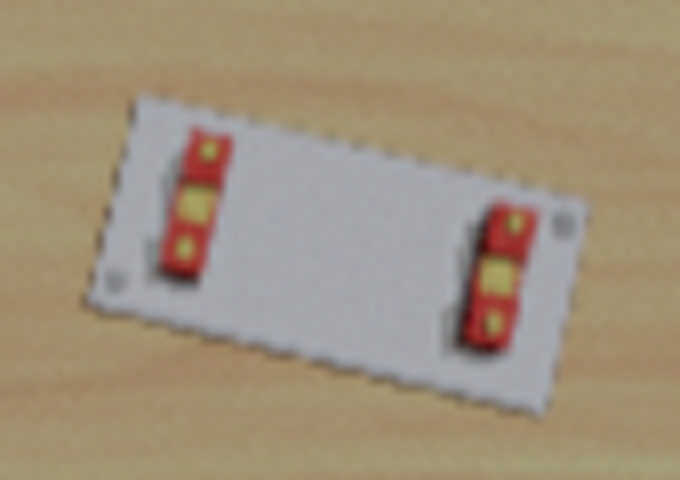

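View pics/c3.png

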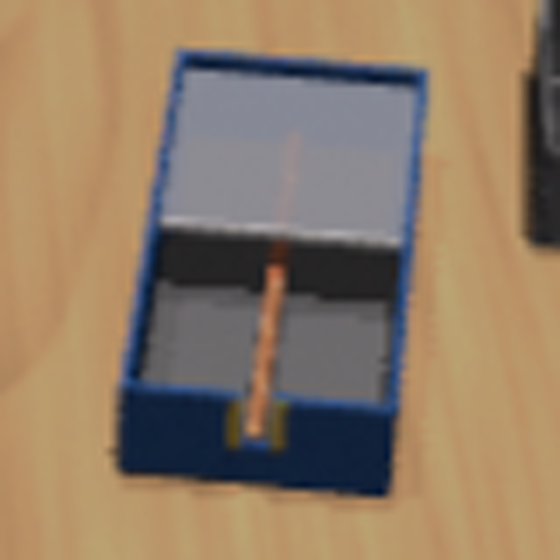

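View pics/c4.png

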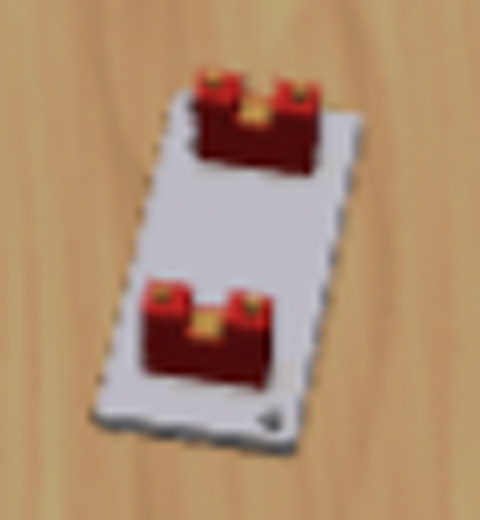

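```bash
cat > h.py <<'E'
import numpy as np
from rig import env, viewer, ticket
from scipy.optimize import least_squares
C={n:viewer.camera_info(n) for n in("side","top","wrist")}
def ext(n,st=None):
    c=C[n]
    if n!="wrist": return c["R"],c["t"]
    M=c["mount"]; Rw=st["tool_rot"]@M[:3,:3]; p=st["position"]+st["tool_rot"]@M[:3,3]
    return Rw.T,-Rw.T@p
def proj(n,X,st=None):
    R,t=ext(n,st); c=C[n]; p=R@np.asarray(X)+t
    return np.array([c["fx"]*p[0]/p[2]+c["cx"],c["fy"]*p[1]/p[2]+c["cy"]])
def ray(n,uv,st=None):
    R,t=ext(n,st); c=C[n]
    d=R.T@np.array([(uv[0]-c["cx"])/c["fx"],(uv[1]-c["cy"])/c["fy"],1]); return -R.T@t,d/np.linalg.norm(d)
def atz(n,uv,z,st=None):
    o,d=ray(n,uv,st); return o+d*(z-o[2])/d[2]
def tri(rays):
    A=np.zeros((3,3));b=np.zeros(3)
    for o,d in rays:
        P=np.eye(3)-np.outer(d,d);A+=P;b+=P@o
    X=np.linalg.solve(A,b); return X,[np.linalg.norm(np.cross(X-o,d)) for o,d in rays]
def crop(uv,off,s): return np.array([off[0]+(uv[0]+.5)/s-.5,off[1]+(uv[1]+.5)/s-.5])
E
python3 - <<'E'
from h import *
np.set_printoptions(precision=4,suppress=True)
c1=lambda u,v:crop((u,v),(180,135),6.5)
c2=lambda u,v:crop((u,v),(315,190),8)
c3=lambda u,v:crop((u,v),(290,125),7)
c4=lambda u,v:crop((u,v),(270,210),8)
pts={"bin+x+y":(c1(110,47),c3(427,70)),"bin+x-y":(c1(690,150),c3(396,408)),"bin-x+y":(c1(38,340),c3(180,52)),"bin-x-y":(c1(628,455),c3(122,383)),
"notchL":(c2(195,205),c4(255,108)),"notchR":(c2(497,278),c4(207,323)),
"pinL+":(c2(209,151),c4(299,94)),"pinL-":(c2(184,249),c4(214,82)),"pinR+":(c2(515,223),c4(254,306)),"pinR-":(c2(492,323),c4(163,294)),
"barnose_top":(c1(637,318),c3(254,435))}
for k,(a,b) in pts.items():
    X,e=tri([ray("top",a),ray("side",b)]); print(k,X,np.round(e,4))
# direct intersections
print("top-only", {k:atz("top",pts[k][0],.062) for k in pts if k[:3]=="bin"})
print("notch top z40",atz("top",pts["notchL"][0],.04),atz("top",pts["notchR"][0],.04),"side",atz("side",pts["notchL"][1],.04),atz("side",pts["notchR"][1],.04))
print("bar top z24 nose",atz("top",c1(637,318),.024),"at cover",atz("top",c1(375,268),.024),"tail",atz("top",c1(140,222),.024))
print("yellow", atz("top",c1(668,285),.062),atz("top",c1(657,330),.062), atz("side",c3(235,405),.062),atz("side",c3(280,403),.062))
E
```

```text
bin+x+y [0.7091 0.3528 0.0611] [0.0005 0.0005]
bin+x-y [0.657  0.0891 0.0643] [0.0003 0.0003]
bin-x+y [0.5745 0.3784 0.0598] [0.0001 0.0001]
bin-x-y [0.5213 0.1148 0.0646] [0.0011 0.0011]
notchL [ 0.4917 -0.0626  0.0404] [0.0006 0.0006]
notchR [ 0.4655 -0.1693  0.0384] [0.0002 0.0002]
pinL+ [ 0.5092 -0.0673  0.0534] [0.0005 0.0005]
pinL- [ 0.4748 -0.058   0.0526] [0.0001 0.0001]
pinR+ [ 0.4832 -0.1741  0.054 ] [0.0001 0.0001]
pinR- [ 0.4483 -0.1651  0.0529] [0.0002 0.0002]
barnose_top [0.5907 0.1169 0.0214] [0.0002 0.0002]
top-only {'bin+x+y': array([0.7093, 0.3526, 0.062 ]), 'bin+x-y': array([0.658 , 0.0894, 0.062 ]), 'bin-x+y': array([0.5741, 0.3776, 0.062 ]), 'bin-x-y': array([0.5206, 0.115 , 0.062 ])}
notch top z40 [ 0.4923 -0.0626  0.04  ] [ 0.4655 -0.169   0.04  ] side [ 0.4912 -0.0624  0.04  ] [ 0.4652 -0.1705  0.04  ]
bar top z24 nose [0.5903 0.1166 0.024 ] at cover [0.6149 0.2374 0.024 ] tail [0.6378 0.3473 0.024 ]
yellow [0.5964 0.0984 0.062 ] [0.5762 0.103  0.062 ] [0.5775 0.0986 0.062 ] [0.6    0.0985 0.062 ]
```

>>> jog_arm(commands=[0.6,-0.6,0,0,0,-6,-0.1,1.2,-1.2,0,0,0,-12,-0.1,1.8,-1.8,0,0,0,-18,-0.1,2.4,-2.4,0,0,0,-24,-0.1,3.0,-3.0,0,0,0,-30,-0.1], squeeze=20)

```text
clock: 0.65
position: [0.3336, 0.4462, 0.2333]
tool_rot: [[-0.0, -0.734, -0.679], [-0.0, -0.679, 0.734], [-1.0, 0.0, -0.0]]
contact_force: [1.3, 0.7, 0.7]
width: 0.0551
```

>>> jog_arm(commands=[0.6,-0.6,0,0,0,-6,-0.1,1.2,-1.2,0,0,0,-12,-0.1,1.8,-1.8,0,0,0,-18,-0.1,2.4,-2.4,0,0,0,-24,-0.1,3.0,-3.0,0,0,0,-30,-0.1])

```text
clock: 1.15
position: [0.4836, 0.2962, 0.2334]
tool_rot: [[-0.0, -0.975, -0.221], [-0.0, -0.221, 0.975], [-1.0, 0.0, -0.0]]
contact_force: [0.2, 0.9, 0.3]
width: 0.0392
```

>>> jog_arm(commands=[0.6,-0.6,0,0,0,-6,-0.1,1.2,-1.2,0,0,0,-12,-0.1,1.8,-1.8,0,0,0,-18,-0.1,2.4,-2.36,0,0,0,-24.3,-0.1,2.4,-2.36,0,0,0,-24.3,-0.1])

```text
clock: 1.65
position: [0.6051, 0.1762, 0.2323]
tool_rot: [[-0.001, -0.979, 0.203], [-0.001, 0.203, 0.979], [-1.0, 0.001, -0.001]]
contact_force: [-0.6, 0.2, 0.2]
width: 0.0391
```

Run:
```python
from h import *
import cv2,pickle
s=env.sense(); im=viewer.snapshot("wrist"); cv2.imwrite("pics/w1.png",im[:,:,::-1]); pickle.dump(s,open("w1.pkl","wb"))
np.set_printoptions(precision=4,suppress=True)
print(s["clock"],s["position"],s["tool_rot"],s["q"],s["width"],s["contact_force"])
```

```text
1.65 [0.6051 0.1762 0.2323] [[-0.0008 -0.9792  0.2027]
 [-0.0012  0.2027  0.9792]
 [-1.      0.0006 -0.0014]] [ 0.54    0.3951  0.0206  0.0007 -1.1977 -0.7444] 0.039059988032577445 [-0.6182  0.1738  0.1922]
```

View pics/w1.png

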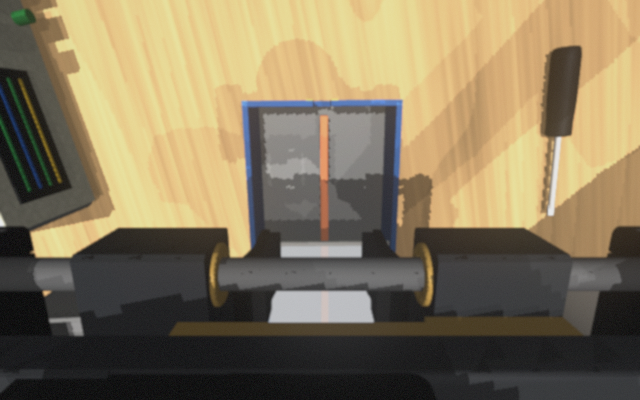

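Run:
```python
import cv2
t=cv2.imread("pics/w1.png")
cv2.imwrite("pics/w1c.png",cv2.resize(t[90:245,235:410],None,fx=4,fy=3.8,interpolation=cv2.INTER_CUBIC))
cv2.imwrite("pics/w1d.png",cv2.resize(t[92:142,290:355],None,fx=12,fy=12,interpolation=cv2.INTER_CUBIC))
```

```text
(no output)
```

View pics/w1c.png

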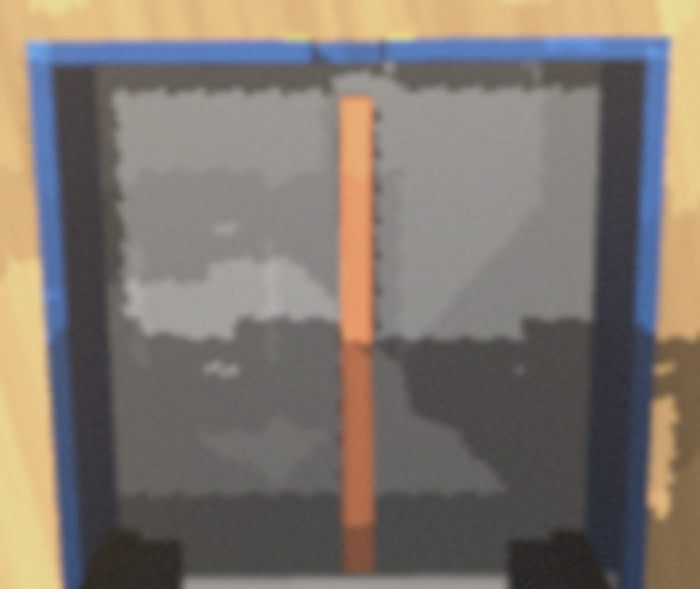

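View pics/w1d.png

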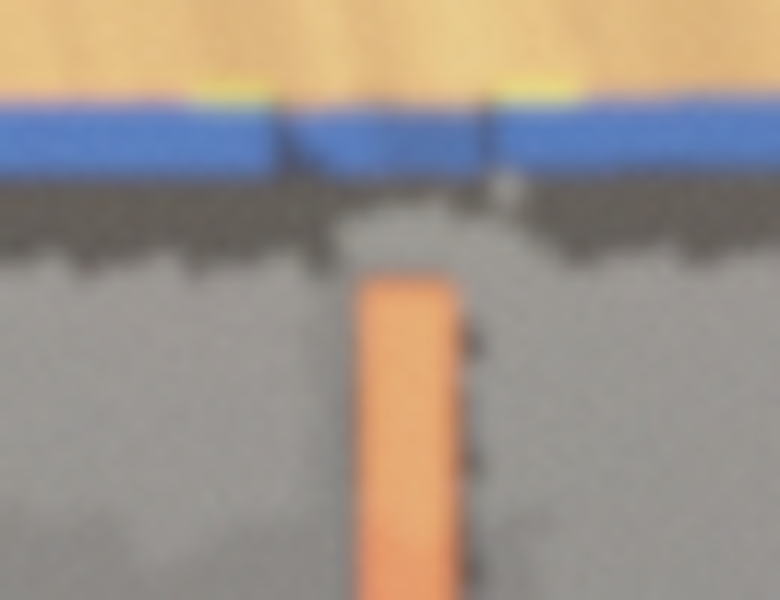

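Run:
```python
from h import *
import pickle; np.set_printoptions(precision=4,suppress=True)
s=pickle.load(open("w1.pkl","rb"))
d=lambda u,v:crop((u,v),(290,92),12)
e=lambda u,v:np.array([235+(u+.5)/4-.5,90+(v+.5)/3.8-.5])
W=lambda uv,z:atz("wrist",uv,z,s)
sl=W(d(282,102),.062); sr=W(d(492,100),.062); print("slot outer L R",sl,sr,"mid",(sl+sr)/2,"w",np.linalg.norm(sl-sr))
n=W(d(410,278),.024); b=W(e(357,510),.024); print("nose",n,"back",b,"dir",np.degrees(np.arctan2(*(b-n)[[1,0]])))
w=W(d(358,300),.024)-W(d(462,300),.024); print("bar thick",np.linalg.norm(w))
cl=W(e(28,42),.062);cr=W(e(668,40),.062); print("corners",cl,cr,np.linalg.norm(cl-cr),"mid",(cl+cr)/2)
# nose height by top+wrist
c1=lambda u,v:crop((u,v),(180,135),6.5)
c3=lambda u,v:crop((u,v),(290,125),7)
print("nose tri",tri([ray("top",c1(637,318)),ray("wrist",d(410,278),s),ray("side",c3(254,435))]))
yb=(cl-cr); yaw=np.degrees(np.arctan2(yb[1],yb[0]))-90;print("bin x yaw",yaw)
a=np.array([np.cos(np.radians(78.7)),np.sin(np.radians(78.7)),0]); l=np.array([-a[1],a[0],0])
m=(sl+sr)/2; print("nose rel outer slot: along",(n-m)@a,"lat",(n-m)@l)
```

```text
slot outer L R [0.5941 0.1008 0.062 ] [0.5792 0.1038 0.062 ] mid [0.5867 0.1023 0.062 ] w 0.015225672833346431
nose [0.5873 0.1156 0.024 ] back [0.6099 0.226  0.024 ] dir 78.45427984057142
bar thick 0.008522706788762194
corners [0.6551 0.0887 0.062 ] [0.5187 0.1166 0.062 ] 0.13924424194072152 mid [0.5869 0.1027 0.062 ]
nose tri (array([0.5893, 0.1159, 0.0232]), [np.float64(0.0013914371807056366), np.float64(0.0020238606400204457), np.float64(0.0010824700884511484)])
bin x yaw -101.56685599526264
nose rel outer slot: along 0.013180851232433989 lat 0.0019417733539666365
```

>>> jog_arm(commands=[-0.07,0.12,-0.8,0,0,0.1,-0.1,-0.07,0.12,-1.6,0,0,0.1,-0.1,-0.07,0.12,-2.4,0,0,0.1,-0.1,-0.07,0.12,-3.0,0,0,0.1,-0.1,-0.07,0.12,-3.0,0,0,0.1,-0.1])

```text
clock: 2.2
position: [0.5953, 0.185, 0.0787]
tool_rot: [[-0.01, -0.981, 0.193], [-0.005, 0.193, 0.981], [-1.0, 0.009, -0.006]]
contact_force: [-0.7, 0.1, 0.7]
width: 0.0395
```

Run:
```python
from h import *
import cv2,pickle
s=env.sense(); im=viewer.snapshot("wrist"); cv2.imwrite("pics/w2.png",im[:,:,::-1]); pickle.dump(s,open("w2.pkl","wb"))
print(s["clock"],s["position"])
```

```text
2.2 [0.59525679 0.18498761 0.07870253]
```

View pics/w2.png

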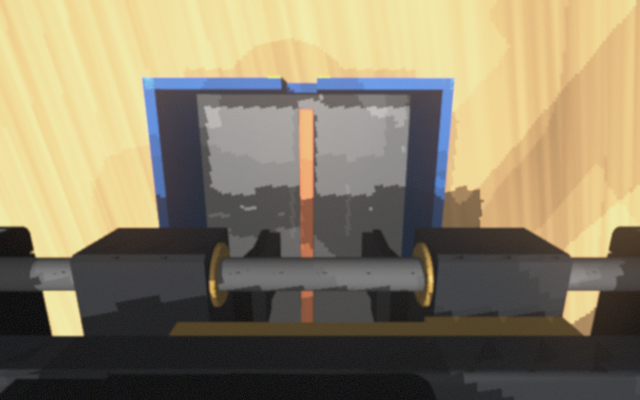

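>>> jog_arm(commands=[0,0,0,0,0,0,-0.1,0,0,0,0,0,0,-0.1])

```text
clock: 2.45
position: [0.6005, 0.1867, 0.0861]
tool_rot: [[0.004, -0.981, 0.193], [0.002, 0.193, 0.981], [-1.0, -0.004, 0.003]]
contact_force: [-0.4, -0.3, 0.6]
width: 0.039
```

Run:
```python
from h import *
import cv2,pickle
s=env.sense(); im=viewer.snapshot("wrist"); cv2.imwrite("pics/w3.png",im[:,:,::-1]); pickle.dump(s,open("w3.pkl","wb"))
print(s["clock"],s["position"])
cv2.imwrite("pics/w3d.png",cv2.resize(im[70:145,250:365,::-1],None,fx=6.5,fy=6.5,interpolation=cv2.INTER_CUBIC))
```

```text
2.45 [0.60045183 0.18670906 0.08612308]
```

View pics/w3d.png

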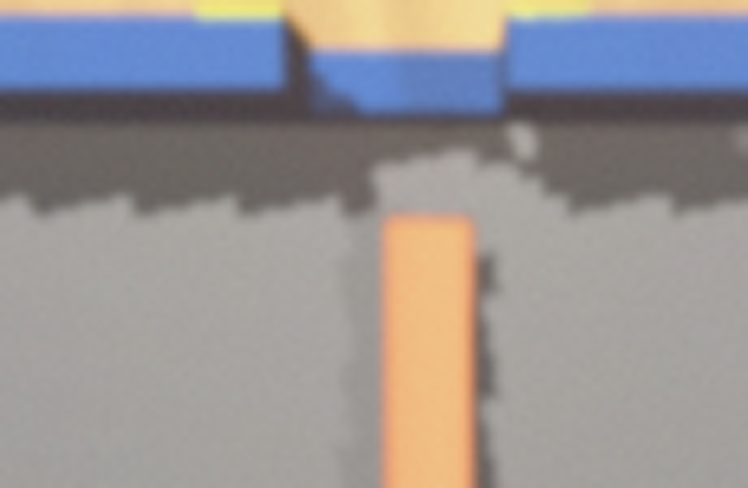

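View pics/w3.png

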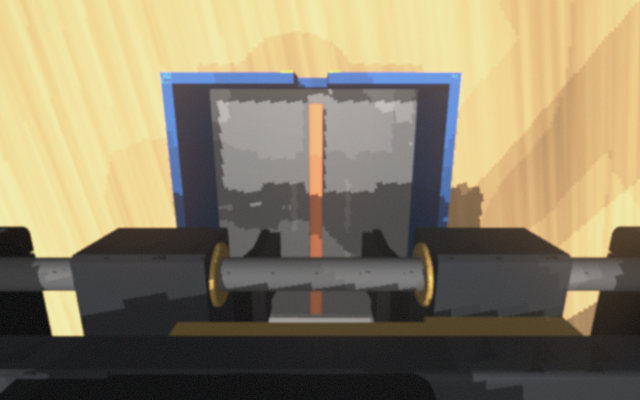

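Run:
```python
from h import *
import pickle; np.set_printoptions(precision=4,suppress=True)
s1=pickle.load(open("w1.pkl","rb"));s=pickle.load(open("w3.pkl","rb"))
d=lambda u,v:crop((u,v),(290,92),12)
g=lambda u,v:crop((u,v),(250,70),6.5)
print("nose tri",tri([ray("wrist",d(410,278),s1),ray("wrist",g(429,215),s)]))
print("slot tri outer rim R",tri([ray("wrist",d(492,100),s1),ray("wrist",g(507,15),s)]),"L",tri([ray("wrist",d(278,104),s1),ray("wrist",g(287,15),s)]))
n=atz("wrist",g(429,215),.024,s); L=atz("wrist",g(287,15),.062,s);R=atz("wrist",g(507,15),.062,s)
S=[atz("wrist",g(u,50),.029,s) for u in(312,504)]
m=(L+R)/2; a=np.array([np.cos(np.radians(78.6)),np.sin(np.radians(78.6)),0]); l=np.array([-a[1],a[0],0])
print(n,m,"along",(n-m)@a,"lat",(n-m)@l, "sill outer",S)
now=env.sense(); print(now["position"])
```

```text
nose tri (array([0.5875, 0.1157, 0.0261]), [np.float64(0.00018354902256983646), np.float64(0.00018354902257000207)])
slot tri outer rim R (array([0.5791, 0.1038, 0.0626]), [np.float64(0.00014043257162524566), np.float64(0.0001404325716252975)]) L (array([0.5943, 0.1009, 0.0639]), [np.float64(7.7069612917513e-05), np.float64(7.706961291749286e-05)])
[0.5877 0.1158 0.024 ] [0.5866 0.1023 0.062 ] along 0.013463816414572123 lat 0.0016475616402212231 sill outer [array([0.5947, 0.1006, 0.029 ]), array([0.5786, 0.1037, 0.029 ])]
[0.6003 0.1865 0.0859]
```

>>> jog_arm(commands=[0,-0.08,0,0,0,0,-0.1,0,-0.08,0,0,0,0,-0.1])

```text
clock: 2.7
position: [0.5995, 0.1814, 0.0845]
tool_rot: [[0.001, -0.981, 0.195], [0.001, 0.195, 0.981], [-1.0, -0.001, 0.001]]
contact_force: [-0.3, 0.2, -0.8]
width: 0.0392
```

>>> jog_arm(commands=[0.03,0,-0.4,0,0,0,-0.1,0.03,0,-0.8,0,0,0,-0.1,0.03,0,-1.15,0,0,0,-0.1,0.03,0,-1.32,0,0,0,-0.1,0.03,0,-1.32,0,0,0,-0.1])

```text
clock: 3.2
position: [0.6007, 0.1814, 0.017]
tool_rot: [[-0.001, -0.981, 0.194], [-0.001, 0.194, 0.981], [-1.0, 0.001, -0.001]]
contact_force: [0.0, 0.3, -0.5]
width: 0.0392
```

>>> jog_arm(commands=[0,0,0,0,0,0,-0.1,0,0,0,0,0,0,-0.1])

```text
clock: 3.4
position: [0.6013, 0.1819, 0.0185]
tool_rot: [[0.002, -0.981, 0.194], [0.001, 0.194, 0.981], [-1.0, -0.001, 0.001]]
contact_force: [-1.2, -0.3, 0.5]
width: 0.0391
```

>>> jog_arm(commands=[0,0,-0.02,0,0,0,-0.1,0,0,-0.02,0,0,0,-1,0,0,-0.02,0,0,0,-1,0,0,-0.02,0,0,0,-1,0,0,-0.02,0,0,0,-1], squeeze=40)

```text
clock: 3.9
position: [0.6008, 0.1817, 0.0166]
tool_rot: [[0.0, -0.981, 0.194], [0.0, 0.194, 0.981], [-1.0, -0.0, 0.0]]
contact_force: [-0.3, 0.6, 0.6]
width: 0.0148
```

>>> jog_arm(commands=[0,0,0,0,0,0,-1,0,0,0,0,0,0,-1])

```text
clock: 4.1
position: [0.6009, 0.1817, 0.0166]
tool_rot: [[0.0, -0.981, 0.194], [0.0, 0.194, 0.981], [-1.0, -0.0, 0.0]]
contact_force: [-0.3, -0.3, -0.1]
width: 0.0072
```

>>> jog_arm(commands=[0,0,0.11,-1.76,0.35,0,-1,0,0.01,0.22,-3.53,0.7,0,-1,0.01,0.03,0.33,-5.3,1.05,0,-1,0.04,0.05,0.44,-7.06,1.4,0,-1,0.04,0.05,0.44,-7.06,1.4,0,-1])

```text
clock: 4.6
position: [0.6031, 0.185, 0.0387]
tool_rot: [[-0.023, -0.981, 0.192], [-0.123, 0.193, 0.973], [-0.992, -0.001, -0.125]]
contact_force: [-0.2, -0.3, -1.5]
width: 0.0078
```

>>> jog_arm(commands=[0,0,0,0,0,0,-1,0,0,0,0,0,0,-1])

```text
clock: 4.8
position: [0.6025, 0.1839, 0.0382]
tool_rot: [[-0.025, -0.981, 0.193], [-0.122, 0.195, 0.973], [-0.992, 0.001, -0.125]]
contact_force: [-0.5, 0.7, -0.9]
width: 0.0076
```

Run:
```python
from h import *
import cv2,pickle
s=env.sense(); im=viewer.snapshot("wrist"); cv2.imwrite("pics/w4.png",im[:,:,::-1]); pickle.dump(s,open("w4.pkl","wb"))
print(s["clock"],s["position"],s["contact_force"])
sd=viewer.snapshot("side")[:,:,::-1]
cv2.imwrite("pics/s4.png",cv2.resize(sd[100:220,270:390],None,fx=5,fy=5,interpolation=cv2.INTER_CUBIC))
```

```text
4.8 [0.60248739 0.18394925 0.03818954] [-0.48934974  0.66003159 -0.85737377]
```

View pics/w4.png

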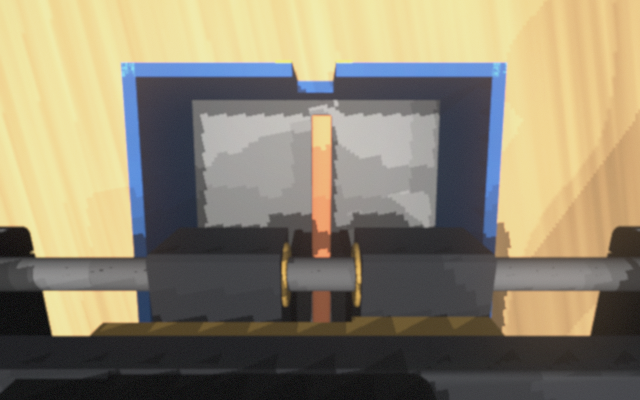

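View pics/s4.png

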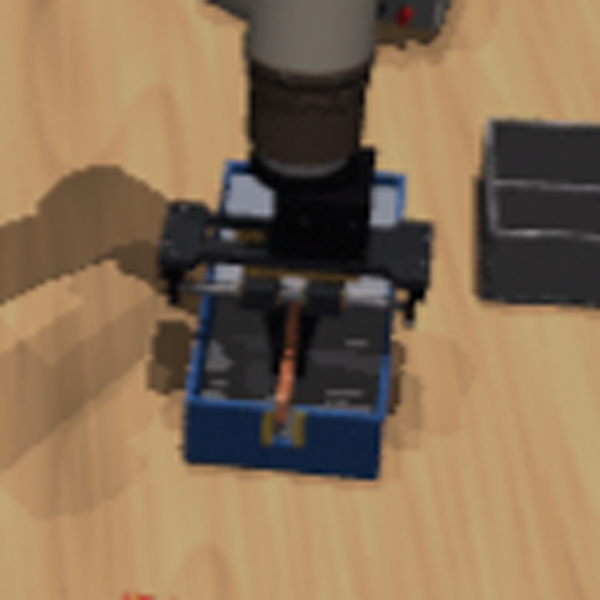

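Run:
```python
from h import *
import pickle,cv2; np.set_printoptions(precision=4,suppress=True)
s=pickle.load(open("w4.pkl","rb"))
for z in (-.0074,-.0094): 
  X=s["position"]+s["tool_rot"]@np.array([z,0,-.067]); print(X,proj("wrist",X,s))
im=cv2.imread("pics/w4.png"); cv2.imwrite("pics/w4d.png",cv2.resize(im[55:145,265:375],None,fx=6.5,fy=6.5,interpolation=cv2.INTER_CUBIC))
```

```text
[0.5897 0.1197 0.0539] [315.6784 114.3752]
[0.5898 0.1199 0.0559] [315.6114 114.4716]
```

View pics/w4d.png

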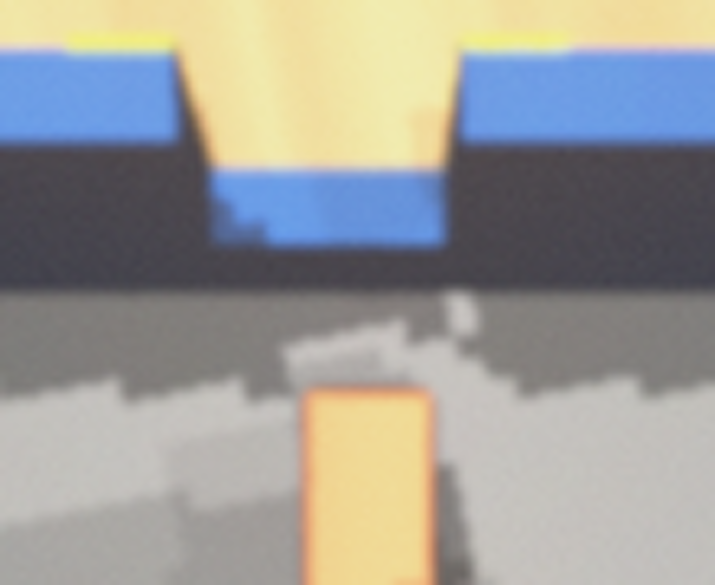

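Run:
```python
from h import *
import pickle,cv2; np.set_printoptions(precision=4,suppress=True)
s=pickle.load(open("w4.pkl","rb"))
g=lambda u,v:crop((u,v),(265,55),6.5)
W=lambda uv,z:atz("wrist",uv,z,s)
a=np.array([np.cos(np.radians(78.6)),np.sin(np.radians(78.6)),0]); l=np.array([-a[1],a[0],0])
L=W(g(176,48),.062);R=W(g(462,48),.062);m=(L+R)/2
S=[W(g(u,168),.029) for u in (212,444)]
n=W(g(368,388),.055);print(L,R,m,np.linalg.norm(L-R),"sill",(S[0]+S[1])/2)
b=W((321.5,225),.055-0.12*0.10)
print("nose",n,"along",(n-m)@a,"lat",(n-m)@l,"sill lat",(n-(S[0]+S[1])/2)@l)
# bar direction: edges at row 250 in full image
im=cv2.imread("pics/w4.png"); 
for r in (120,150,180,210,250,305): 
  row=im[r,290:350].astype(int); d=row[:,2]-row[:,0]; ix=np.where(d>d.max()*.6)[0]; c=290+(ix.min()+ix.max())/2
  # intersect with plane through bar top (tilted by tool): tool x=-.0074
  o,dd=ray("wrist",(c,r),s); xt=s["tool_rot"][:,0]; k=(-.0080-(o-s["position"])@xt)/(dd@xt); X=o+k*dd
  t=s["tool_rot"].T@(X-s["position"]); print(r,c,ix.min()+290,ix.max()+290,t, (X-m)@l)
```

```text
[0.5947 0.1005 0.062 ] [0.579  0.1036 0.062 ] [0.5868 0.102  0.062 ] 0.016041984348475164 sill [0.5868 0.102  0.029 ]
nose [0.5876 0.1202 0.055 ] along 0.01790594398604781 lat 0.0028019788009421686 sill lat 0.002781824700757555
120 321.5 312 331 [-0.008   0.0023 -0.0649] 0.002929230051474163
150 321.5 312 331 [-0.008   0.0023 -0.0531] 0.0029595527305013823
180 321.5 312 331 [-0.008   0.0023 -0.0408] 0.0029911602283649186
210 321.0 312 330 [-0.008   0.0021 -0.028 ] 0.0028147761118170497
250 322.5 317 328 [-0.008   0.0027 -0.0101] 0.00350155473381333
305 321.0 313 329 [-0.008   0.002   0.0164] 0.0029139039963167446
```

>>> jog_arm(commands=[0.03,0,0.04,0,0,0,-1,0.055,-0.01,0.07,0,0,0,-1,0.055,-0.01,0.07,0,0,0,-1,0.025,-0.16,0.07,0,0,0,-1,-0.005,-0.31,0.07,0,0,0,-1])

```text
clock: 5.4
position: [0.6021, 0.168, 0.0419]
tool_rot: [[-0.025, -0.981, 0.193], [-0.123, 0.194, 0.973], [-0.992, 0.001, -0.126]]
contact_force: [-0.2, -0.1, -1.6]
width: 0.0077
```

>>> jog_arm(commands=[0,0,0,0,0,0,-1])

```text
clock: 5.5
position: [0.6017, 0.1671, 0.0419]
tool_rot: [[-0.026, -0.981, 0.194], [-0.124, 0.196, 0.973], [-0.992, 0.001, -0.126]]
contact_force: [-0.3, 0.1, -1.5]
width: 0.0077
```

Run:
```python
from h import *
import cv2,pickle
s=env.sense(); im=viewer.snapshot("wrist"); cv2.imwrite("pics/w5.png",im[:,:,::-1]); pickle.dump(s,open("w5.pkl","wb"))
print(s["clock"],s["position"],s["contact_force"])
cv2.imwrite("pics/w5d.png",cv2.resize(im[35:145,255:385,::-1],None,fx=5,fy=5,interpolation=cv2.INTER_CUBIC))
```

```text
5.5 [0.60173835 0.16714727 0.04185325] [-0.2778945   0.07490691 -1.49100144]
```

View pics/w5d.png

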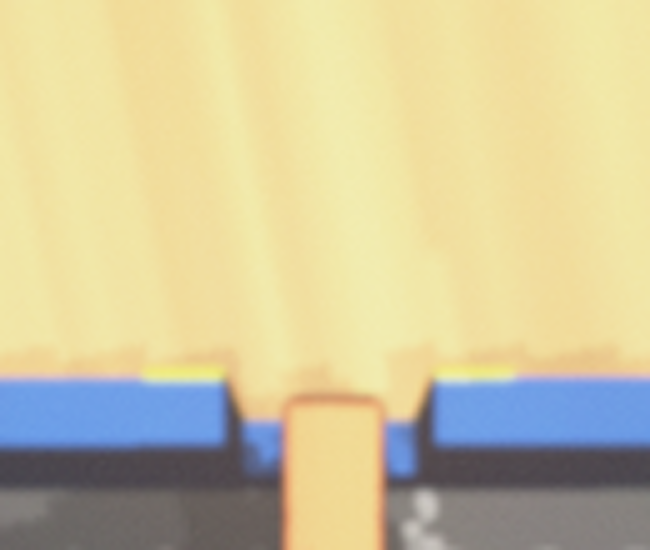

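>>> jog_arm(commands=[-0.05,-0.24,0,0,0,0,-1,-0.1,-0.48,0,0,0,0,-1,-0.15,-0.72,0,0,0,0,-1,-0.185,-0.92,0,0,0,0,-1,-0.185,-0.92,0,0,0,0,-1])

```text
clock: 6.05
position: [0.593, 0.1213, 0.0422]
tool_rot: [[-0.025, -0.981, 0.194], [-0.123, 0.196, 0.973], [-0.992, 0.0, -0.125]]
contact_force: [0.9, -0.1, -1.7]
width: 0.0077
```

>>> jog_arm(commands=[0,0,0,0,0,0,-1])

```text
clock: 6.15
position: [0.5934, 0.1223, 0.0423]
tool_rot: [[-0.024, -0.981, 0.193], [-0.123, 0.195, 0.973], [-0.992, -0.0, -0.125]]
contact_force: [-0.2, 0.7, -1.1]
width: 0.0073
```

Run:
```python
from h import *
import cv2,pickle
s=env.sense(); im=viewer.snapshot("wrist"); cv2.imwrite("pics/w6.png",im[:,:,::-1]); pickle.dump(s,open("w6.pkl","wb"))
print(s["clock"],s["position"],s["contact_force"])
```

```text
6.15 [0.59336246 0.12225573 0.04226277] [-0.19241496  0.69208282 -1.06293786]
```

View pics/w6.png

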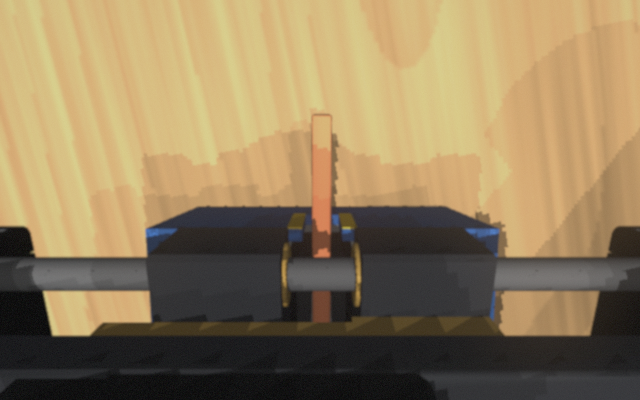

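>>> jog_arm(commands=[0,0,-0.02,-0.4,0.08,0,-1,0,0,-0.03,-0.4,0.08,0,-1,0,0,-0.03,-0.4,0.08,0,-1], squeeze=20)

```text
clock: 6.5
position: [0.5931, 0.1229, 0.0403]
tool_rot: [[-0.026, -0.981, 0.192], [-0.13, 0.194, 0.972], [-0.991, 0.0, -0.133]]
contact_force: [0.6, -0.4, -1.8]
width: 0.0078
```

>>> jog_arm(commands=[0,0,-0.01,0,0,0,-1,0,0,-0.02,0,0,0,-1])

```text
clock: 6.7
position: [0.5933, 0.1228, 0.0396]
tool_rot: [[-0.026, -0.981, 0.192], [-0.13, 0.194, 0.972], [-0.991, -0.0, -0.132]]
contact_force: [-0.8, 0.2, 1.7]
width: 0.0081
```

>>> jog_arm(commands=[0,0,-0.005,0,0,0,-0.5,0,0,-0.005,0,0,0,-0.5,0,0,-0.005,0,0,0,-0.5])

```text
clock: 7.0
position: [0.5934, 0.1227, 0.0395]
tool_rot: [[-0.025, -0.981, 0.193], [-0.13, 0.194, 0.972], [-0.991, -0.0, -0.132]]
contact_force: [-0.3, -0.4, -0.8]
width: 0.0198
```

Run:
```python
from h import *
import cv2,pickle
s=env.sense(); im=viewer.snapshot("wrist"); cv2.imwrite("pics/w7.png",im[:,:,::-1]); pickle.dump(s,open("w7.pkl","wb"))
print(s["clock"],s["position"],s["contact_force"],s["width"])
```

```text
7.0 [0.59344453 0.12270609 0.03951951] [-0.31569642 -0.42564769 -0.75102827] 0.01977240055158781
```

View pics/w7.png

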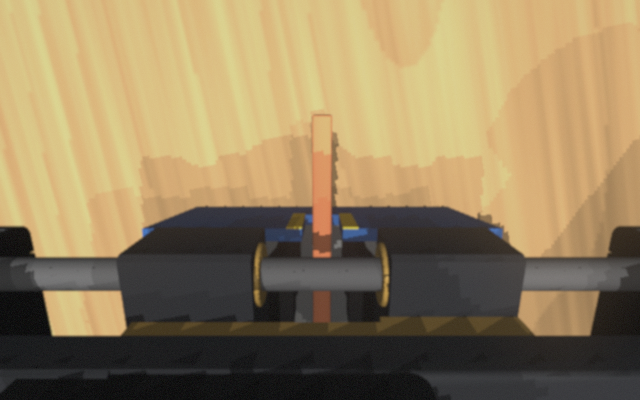

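>>> jog_arm(commands=[0,0,0.25,0,0,0,-0.3,0,0,0.7,0,0,0,-0.2,0,0,1.0,0,0,0,-0.2,-0.09,-0.45,1.0,0,0,0,-0.2,-0.19,-0.93,1.0,0,0,0,-0.2])

```text
clock: 7.55
position: [0.5838, 0.0758, 0.0903]
tool_rot: [[-0.024, -0.981, 0.192], [-0.129, 0.193, 0.973], [-0.991, -0.001, -0.131]]
contact_force: [0.8, -0.6, -0.5]
width: 0.0343
```

>>> jog_arm(commands=[0,0,0,0,0,0,-0.2,0,0,0,0,0,0,-0.2])

```text
clock: 7.75
position: [0.5835, 0.0751, 0.0895]
tool_rot: [[-0.026, -0.981, 0.194], [-0.13, 0.196, 0.972], [-0.991, 0.0, -0.132]]
contact_force: [0.1, 0.2, -0.0]
width: 0.0348
```

Run:
```python
from h import *
import cv2,pickle
s=env.sense(); im=viewer.snapshot("wrist"); cv2.imwrite("pics/w8.png",im[:,:,::-1]); pickle.dump(s,open("w8.pkl","wb"))
print(s["clock"],s["position"],s["contact_force"],s["width"])
sd=viewer.snapshot("side")[:,:,::-1]
cv2.imwrite("pics/s8.png",cv2.resize(sd[100:220,270:390],None,fx=5,fy=5,interpolation=cv2.INTER_CUBIC))
```

```text
7.75 [0.58345629 0.07505574 0.08953944] [ 0.12374931  0.16131377 -0.0418988 ] 0.03476810304333494
```

View pics/w8.png

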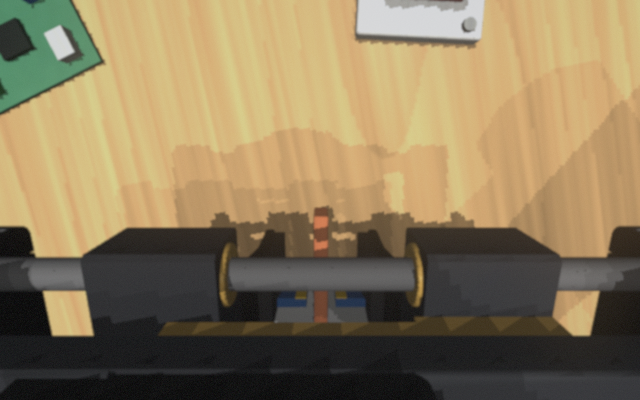

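View pics/s8.png

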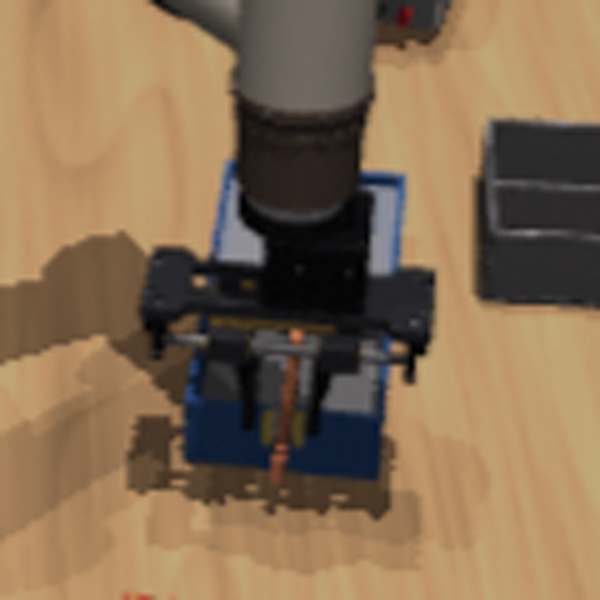

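>>> jog_arm(commands=[0,0,-0.4,0,0,0,-0.2,0,0,-0.8,0,0,0,-0.2,0,0,-1.03,0,0,0,-0.2,0,0,-1.03,0,0,0,-1,0,0,-1.03,0,0,0,-1], squeeze=50)

```text
clock: 8.35
position: [0.5842, 0.0765, 0.038]
tool_rot: [[-0.025, -0.981, 0.192], [-0.13, 0.194, 0.972], [-0.991, -0.0, -0.132]]
contact_force: [0.4, -0.5, 0.2]
width: 0.0256
```

>>> jog_arm(commands=[0,0,0,0,0,0,-1,0,0,0,0,0,0,-1,0,0,0,0,0,0,-1])

```text
clock: 8.65
position: [0.5843, 0.0764, 0.0386]
tool_rot: [[-0.024, -0.981, 0.193], [-0.129, 0.194, 0.972], [-0.991, -0.001, -0.131]]
contact_force: [-0.3, -0.9, 0.1]
width: 0.0078
```

>>> jog_arm(commands=[-0.05,-0.27,0.075,-0.8,0.16,0,-1,-0.11,-0.54,0.14,-1.6,0.32,0,-1,-0.165,-0.81,0.21,-2.4,0.48,0,-1,-0.218,-1.08,0.27,-3.24,0.64,0,-1,-0.218,-1.08,0.27,-3.24,0.64,0,-1])

```text
clock: 9.15
position: [0.5721, 0.0201, 0.0519]
tool_rot: [[-0.038, -0.981, 0.192], [-0.187, 0.196, 0.963], [-0.982, 0.0, -0.191]]
contact_force: [-0.0, -0.3, 1.1]
width: 0.0075
```

>>> jog_arm(commands=[0,0,0,0,0,0,-1])

```text
clock: 9.25
position: [0.5727, 0.0214, 0.0516]
tool_rot: [[-0.037, -0.981, 0.192], [-0.186, 0.195, 0.963], [-0.982, 0.0, -0.19]]
contact_force: [0.1, -0.8, -0.2]
width: 0.0076
```

Run:
```python
from h import *
import cv2,pickle
s=env.sense(); im=viewer.snapshot("wrist"); cv2.imwrite("pics/w9.png",im[:,:,::-1]); pickle.dump(s,open("w9.pkl","wb"))
print(s["clock"],s["position"],s["contact_force"],s["width"])
sd=viewer.snapshot("side")[:,:,::-1]
cv2.imwrite("pics/s9.png",cv2.resize(sd[110:230,270:390],None,fx=5,fy=5,interpolation=cv2.INTER_CUBIC))
```

```text
9.25 [0.57268441 0.02140946 0.05155699] [ 0.09214267 -0.79843788 -0.19117117] 0.007593527412373724
```

View pics/w9.png

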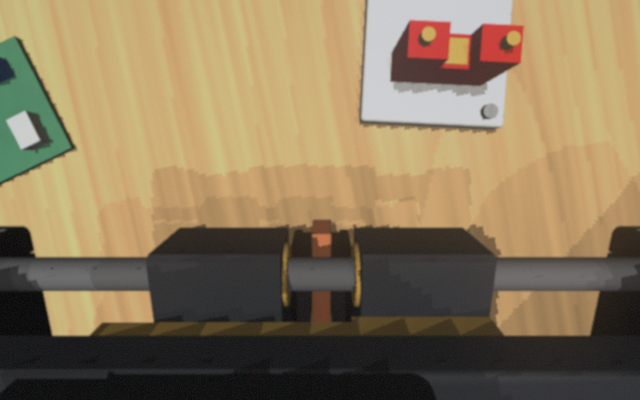

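View pics/s9.png

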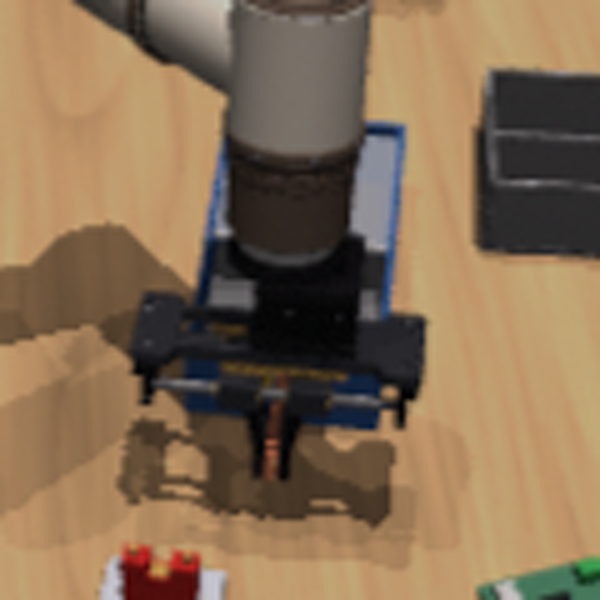

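>>> jog_arm(commands=[0,0,-0.012,0,0,0,-1,0,0,-0.012,0,0,0,-0.5,0,0,-0.012,0,0,0,-0.5,0,0,-0.012,0,0,0,-0.2,0,0,-0.012,0,0,0,-0.2])

```text
clock: 9.85
position: [0.5729, 0.0223, 0.0506]
tool_rot: [[-0.037, -0.981, 0.191], [-0.186, 0.194, 0.963], [-0.982, 0.0, -0.189]]
contact_force: [-0.5, -0.3, -0.0]
width: 0.0295
```

Run:
```python
from h import *
import cv2,pickle
s=env.sense(); im=viewer.snapshot("wrist"); cv2.imwrite("pics/w10.png",im[:,:,::-1]); pickle.dump(s,open("w10.pkl","wb"))
print(s["clock"],s["position"],s["contact_force"],s["width"])
```

```text
9.85 [0.5728534  0.02233376 0.05056229] [-0.49397859 -0.2854789  -0.0005532 ] 0.029504123694884345
```

View pics/w10.png

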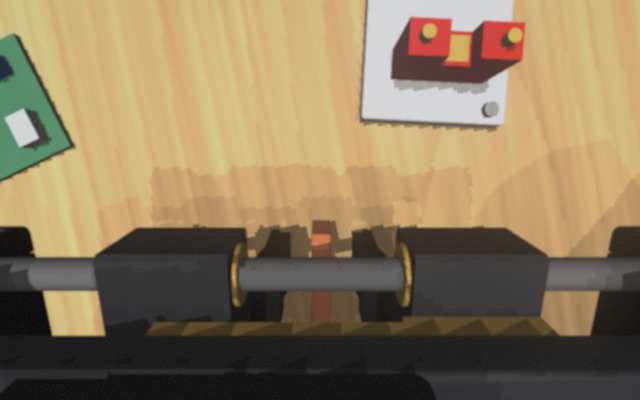

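>>> jog_arm(commands=[0.04,0.19,-0.04,0,0,0,-0.3,0.076,0.386,-0.076,0,0,0,-0.3,0.076,0.386,-0.076,0,0,0,-0.5,0.076,0.386,-0.076,0,0,0,-1,0.076,0.386,-0.076,0,0,0,-1], squeeze=60)

```text
clock: 10.4
position: [0.5765, 0.0415, 0.0468]
tool_rot: [[-0.037, -0.981, 0.191], [-0.186, 0.194, 0.963], [-0.982, 0.0, -0.189]]
contact_force: [-0.6, 0.1, -0.1]
width: 0.0137
```

>>> jog_arm(commands=[0,0,0,0,0,0,-1,0,0,0,0,0,0,-1])

```text
clock: 10.6
position: [0.5766, 0.0413, 0.0469]
tool_rot: [[-0.037, -0.981, 0.191], [-0.186, 0.195, 0.963], [-0.982, 0.0, -0.189]]
contact_force: [0.1, 0.5, 0.2]
width: 0.0076
```

Run:
```python
from h import *
import cv2,pickle
s=env.sense(); im=viewer.snapshot("wrist"); cv2.imwrite("pics/w11.png",im[:,:,::-1]); pickle.dump(s,open("w11.pkl","wb"))
print(s["clock"],s["position"],s["contact_force"],s["width"])
cv2.imwrite("pics/w11d.png",cv2.resize(im[170:330,250:390,::-1],None,fx=3.7,fy=3.7,interpolation=cv2.INTER_CUBIC))
```

```text
10.6 [0.5765742  0.04131527 0.04690739] [0.09437088 0.49557807 0.22016609] 0.007607534756262954
```

View pics/w11.png

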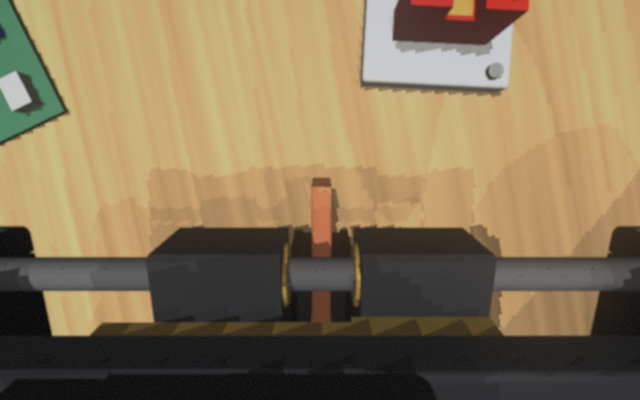

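View pics/w11d.png

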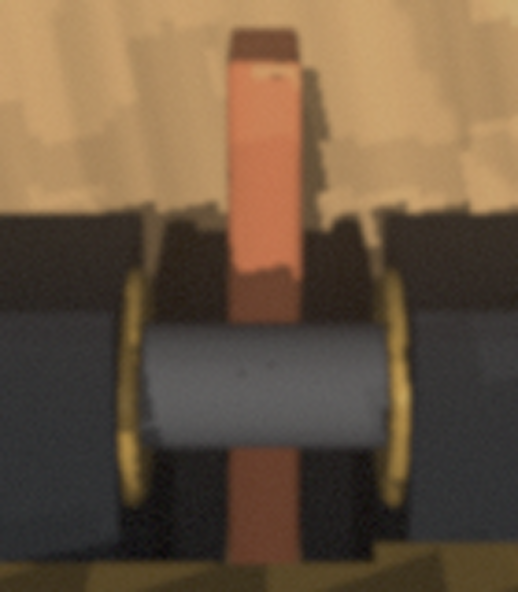

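Run:
```python
from h import *
import pickle; np.set_printoptions(precision=4,suppress=True)
s=pickle.load(open("w11.pkl","rb"));g=lambda u,v:crop((u,v),(250,170),3.7)
def onx(uv,xx):
  o,d=ray("wrist",uv,s); xt=s["tool_rot"][:,0]; k=(xx-(o-s["position"])@xt)/(d@xt); return s["tool_rot"].T@(o+k*d-s["position"])
print(onx(g(265,62),-.0144),onx(g(265,30),.0056))
```

```text
[-0.0144  0.0022 -0.0396] [ 0.0056  0.0022 -0.0392]
```

>>> jog_arm(commands=[0,0,0.03,0,0,0,-1,-0.08,-0.4,0.115,0,0,0,-1,-0.16,-0.8,0.195,0,0,0,-1,-0.24,-1.2,0.275,0,0,0,-1,-0.31,-1.56,0.345,0,0,0,-1])

```text
clock: 11.15
position: [0.5602, -0.0383, 0.0643]
tool_rot: [[-0.038, -0.981, 0.191], [-0.186, 0.195, 0.963], [-0.982, 0.001, -0.19]]
contact_force: [0.3, -0.8, -1.6]
width: 0.0076
```

>>> jog_arm(commands=[-0.08,-0.38,0.085,0,0,0,-1,-0.15,-0.76,0.16,0,0,0,-1,-0.22,-1.14,0.24,0,0,0,-1,-0.29,-1.5,0.32,0,0,0,-1,-0.29,-1.5,0.32,0,0,0,-1])

```text
clock: 11.65
position: [0.5455, -0.1139, 0.0806]
tool_rot: [[-0.038, -0.98, 0.194], [-0.186, 0.198, 0.963], [-0.982, 0.0, -0.189]]
contact_force: [0.3, -0.8, -1.5]
width: 0.0075
```

Run:
```python
from h import *
import cv2,pickle
s=env.sense(); im=viewer.snapshot("wrist"); cv2.imwrite("pics/w12.png",im[:,:,::-1]); pickle.dump(s,open("w12.pkl","wb"))
print(s["clock"],s["position"],s["contact_force"],s["moment"],s["width"])
sd=viewer.snapshot("side")[:,:,::-1]
cv2.imwrite("pics/s12.png",cv2.resize(sd[130:280,250:400],None,fx=4,fy=4,interpolation=cv2.INTER_CUBIC))
```

```text
11.65 [ 0.54550448 -0.11393417  0.08061479] [ 0.26971047 -0.7980977  -1.48738557] [ 0.42226389 -0.13378211 -0.01030598] 0.007515856844111012
```

View pics/w12.png

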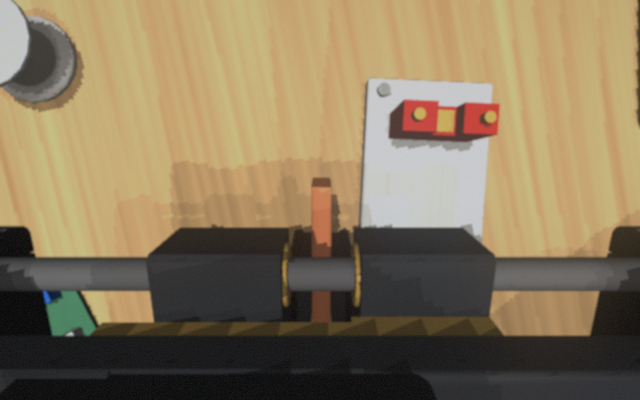

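View pics/s12.png

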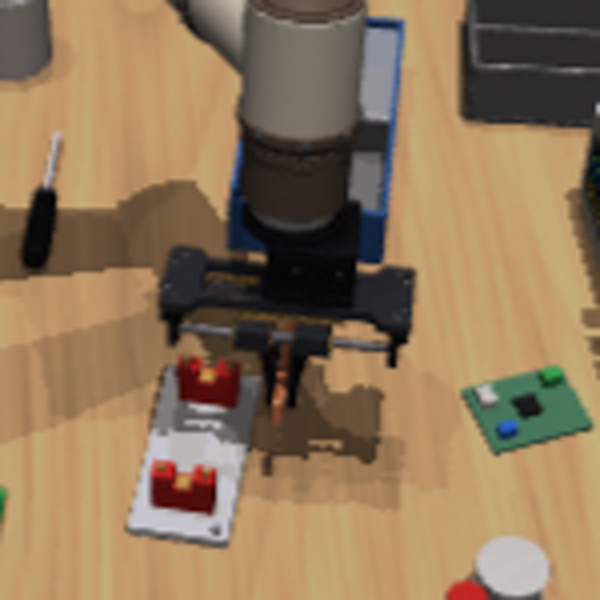

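Run:
```python
import cv2
t=cv2.imread("pics/w12.png")
cv2.imwrite("pics/w12d.png",cv2.resize(t[70:210,350:510],None,fx=5,fy=4.2,interpolation=cv2.INTER_CUBIC))
```

```text
(no output)
```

View pics/w12d.png

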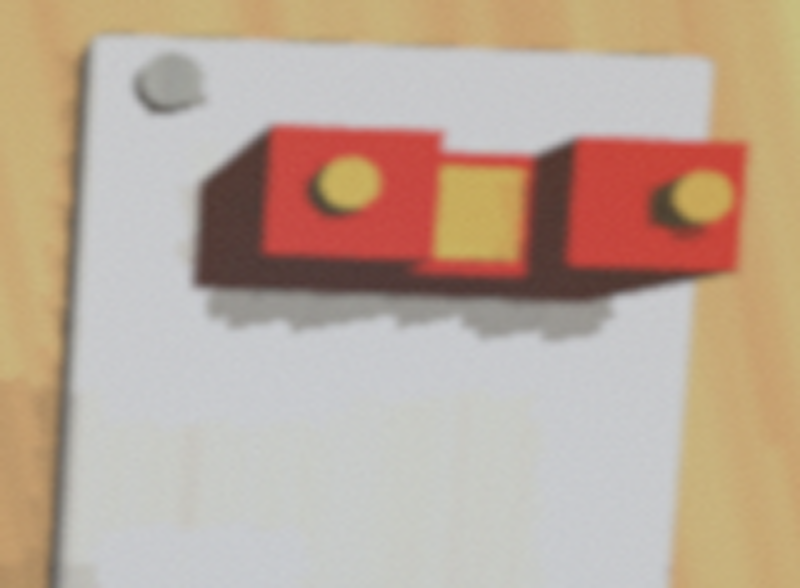

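>>> jog_arm(commands=[-0.15,0.1,0.2,2.7,-0.53,0,-1,-0.3,0.2,0.4,5.35,-1.06,0,-1,-0.45,0.3,0.6,8.0,-1.6,0,-1,-0.6,0.4,0.8,10.7,-2.12,0,-1,-0.6,0.4,0.8,10.7,-2.12,0,-1])

```text
clock: 12.25
position: [0.5172, -0.0913, 0.1217]
tool_rot: [[0.003, -0.981, 0.195], [0.001, 0.195, 0.981], [-1.0, -0.003, 0.001]]
contact_force: [0.5, 0.0, -0.7]
width: 0.0074
```

>>> jog_arm(commands=[0,0,0,0,0,-1.2,-1,0,0,0,0,0,-2.3,-1,0,0,0,0,0,-2.3,-1])

```text
clock: 12.55
position: [0.5165, -0.0914, 0.1193]
tool_rot: [[-0.002, -0.972, 0.234], [-0.001, 0.234, 0.972], [-1.0, 0.002, -0.001]]
contact_force: [0.8, -0.5, -2.2]
width: 0.0075
```

Run:
```python
from h import *
import cv2,pickle
s=env.sense(); im=viewer.snapshot("wrist"); cv2.imwrite("pics/w13.png",im[:,:,::-1]); pickle.dump(s,open("w13.pkl","wb"))
print(s["clock"],s["position"],s["tool_rot"],s["contact_force"],s["moment"],s["width"])
```

```text
12.55 [ 0.51645442 -0.09135176  0.11925448] [[-1.83605176e-03 -9.72346889e-01  2.33534056e-01]
 [-7.61389971e-04  2.33535741e-01  9.72347920e-01]
 [-9.99998025e-01  1.60747063e-03 -1.16911888e-03]] [ 0.77968083 -0.52831697 -2.16761557] [-0.02867946 -0.00561511  0.03290314] 0.00750090330846959
```

View pics/w13.png

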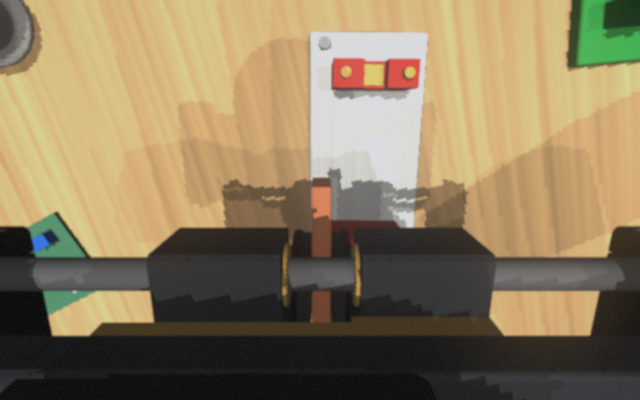

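Run:
```python
from h import *
import pickle,cv2; np.set_printoptions(precision=4,suppress=True)
s=pickle.load(open("w12.pkl","rb")); g=lambda u,v:np.array([350+(u+.5)/5-.5,70+(v+.5)/4.2-.5])
def at(uv,z): return atz("wrist",uv,z,s)-s["tool_rot"][:,1]*.0022
ps=[at(g(*p),.052) for p in((275,128),(443,133),(578,138),(747,145))]
print("cheek edges far face z52",ps, "mid notch",(ps[1]+ps[2])/2,"mid outer",(ps[0]+ps[3])/2)
q=[at(g(*p),.052) for p in((263,255),(568,268),(738,271))]; print("near face",q)
print("pins z58",at(g(350,183),.058),at(g(704,196),.058))
print("pad z40",at(g(480,213),.040))
d=ps[3]-ps[0]; print("cradle dir",np.degrees(np.arctan2(d[1],d[0])),np.linalg.norm(d))
im=cv2.imread("pics/w13.png"); cv2.imwrite("pics/w13d.png",cv2.resize(im[20:110,295:445],None,fx=5,fy=5,interpolation=cv2.INTER_CUBIC))
```

```text
cheek edges far face z52 [array([ 0.4866, -0.1839,  0.052 ]), array([ 0.4693, -0.1798,  0.052 ]), array([ 0.4555, -0.1763,  0.052 ]), array([ 0.4381, -0.1719,  0.052 ])] mid notch [ 0.4624 -0.178   0.052 ] mid outer [ 0.4624 -0.1779  0.052 ]
near face [array([ 0.4907, -0.1686,  0.052 ]), array([ 0.4593, -0.1606,  0.052 ]), array([ 0.4417, -0.1566,  0.052 ])]
pins z58 [ 0.4819 -0.1749  0.058 ] [ 0.4466 -0.1661  0.058 ]
pad z40 [ 0.4628 -0.1702  0.04  ]
cradle dir 166.13113392977223 0.04988824948198871
```

View pics/w13d.png

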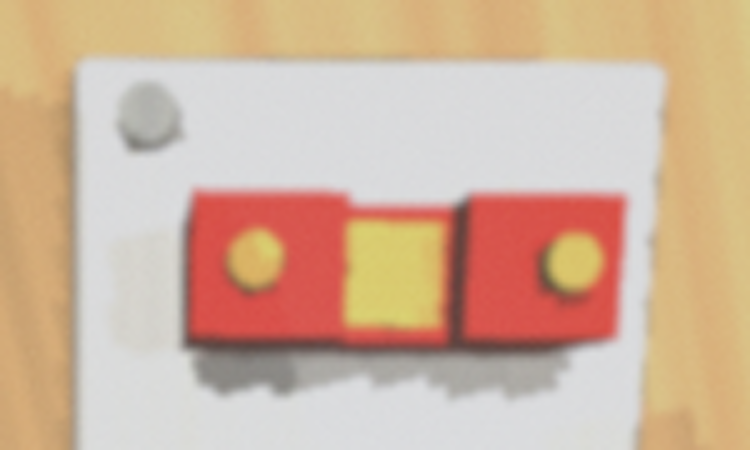

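Run:
```python
from h import *
import pickle; np.set_printoptions(precision=4,suppress=True)
s=pickle.load(open("w13.pkl","rb")); g=lambda u,v:crop((u,v),(295,20),5)
def at(uv,z): return atz("wrist",uv,z,s)-s["tool_rot"][:,1]*.0022
ps=[at(g(*p),.052) for p in((193,190),(348,193),(471,193),(627,195))]
q=[at(g(*p),.052) for p in((188,340),(350,340),(463,340),(616,335))]
for A in(ps,q): print("notch",(A[1]+A[2])/2,"outer",(A[0]+A[3])/2,np.linalg.norm(A[3]-A[0]))
print("center",np.mean(ps+q,axis=0)); d=ps[3]-ps[0]; print(np.degrees(np.arctan2(d[1],d[0])))
# nose pixel check
X=s["position"]+s["tool_rot"]@np.array([-.0144,.0022,-.0394]); print(proj("wrist",X,s))
```

```text
notch [ 0.4626 -0.1784  0.052 ] outer [ 0.4626 -0.1784  0.052 ] 0.05003984145073401
notch [ 0.4662 -0.1626  0.052 ] outer [ 0.4666 -0.163   0.052 ] 0.05025021583001991
center [ 0.4645 -0.1706  0.052 ]
165.83910323336394
[321.5969 186.5944]
```

>>> jog_arm(commands=[-0.3,-0.5,0,0,0,-0.1,-1,-0.6,-1.05,0,0,0,-0.2,-1,-0.9,-1.6,0,0,0,-0.3,-1,-1.1,-1.97,0,0,0,-0.4,-1,-1.16,-2.07,0,0,0,-0.4,-1])

```text
clock: 13.1
position: [0.4575, -0.1963, 0.1197]
tool_rot: [[-0.001, -0.97, 0.242], [-0.0, 0.242, 0.97], [-1.0, 0.001, -0.0]]
contact_force: [0.3, -0.1, -0.8]
width: 0.0077
```

>>> jog_arm(commands=[0,0,-0.3,0,0,0,-1,0,0,-0.6,0,0,0,-1,0,0,-0.8,0,0,0,-1,0,0,-0.8,0,0,0,-1,0,0,-0.8,0,0,0,-1])

```text
clock: 13.6
position: [0.4591, -0.1948, 0.0802]
tool_rot: [[-0.0, -0.971, 0.239], [-0.0, 0.239, 0.971], [-1.0, -0.0, -0.0]]
contact_force: [-0.2, -0.5, -0.8]
width: 0.0075
```

Run:
```python
from h import *
import cv2,pickle
s=env.sense(); im=viewer.snapshot("wrist"); cv2.imwrite("pics/w14.png",im[:,:,::-1]); pickle.dump(s,open("w14.pkl","wb"))
np.set_printoptions(precision=4,suppress=True)
print(s["clock"],s["position"],s["tool_rot"],s["contact_force"],s["moment"],s["width"])
sd=viewer.snapshot("side")[:,:,::-1]; cv2.imwrite("pics/s14r.png",sd)
cv2.imwrite("pics/s14.png",cv2.resize(sd[180:300,250:360],None,fx=5,fy=5,interpolation=cv2.INTER_CUBIC))
sd=viewer.snapshot("top")[:,:,::-1]; cv2.imwrite("pics/t14r.png",sd)
cv2.imwrite("pics/t14.png",cv2.resize(sd[170:270,290:430],None,fx=5,fy=5,interpolation=cv2.INTER_CUBIC))
```

```text
13.6 [ 0.4591 -0.1948  0.0802] [[-0.0001 -0.9709  0.2395]
 [-0.0003  0.2395  0.9709]
 [-1.     -0.     -0.0003]] [-0.2185 -0.4863 -0.8463] [-0.0228 -0.0914  0.0176] 0.007479397312281
```

View pics/w14.png

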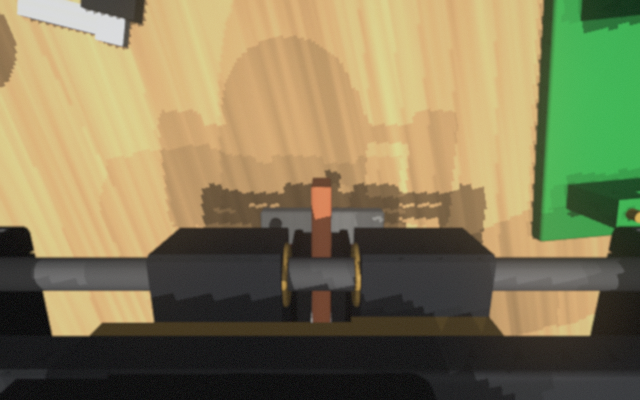

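View pics/s14.png

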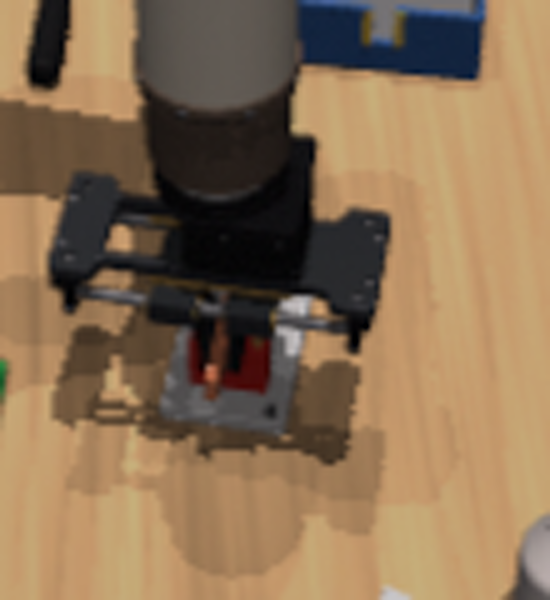

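View pics/t14.png

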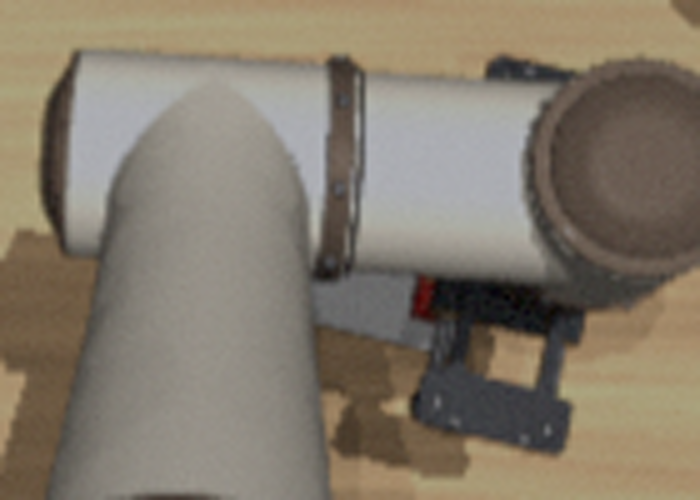

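Run:
```python
from h import *
import cv2,pickle
im=cv2.imread("pics/w14.png"); cv2.imwrite("pics/w14d.png",cv2.resize(im[165:240,240:400],None,fx=5,fy=5,interpolation=cv2.INTER_CUBIC))
```

```text
(no output)
```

View pics/w14d.png

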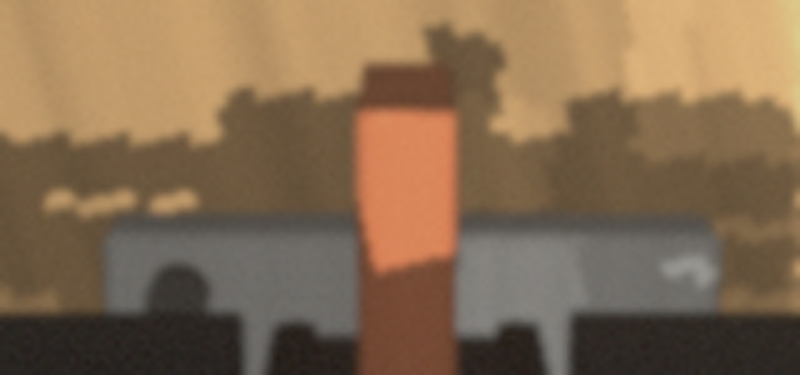

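Run:
```python
from h import *
import pickle; np.set_printoptions(precision=4,suppress=True)
s=pickle.load(open("w14.pkl","rb")); g=lambda u,v:crop((u,v),(240,165),5)
f=lambda uv,z: s["tool_rot"].T@(atz("wrist",uv,z,s)-s["position"])
z0=s["position"][2]
print("nose top",f(g(407,108),z0+.0144),"nose bottom",f(g(407,66),z0-.0056))
L=f(g(106,232),.012);R=f(g(718,232),.012);print("base",L,R,(L+R)/2,np.linalg.norm(L-R))
```

```text
nose top [-0.0144  0.0019 -0.0396] nose bottom [ 0.0056  0.002  -0.0391]
base [ 0.0682 -0.0366 -0.0053] [ 0.0682  0.0419 -0.0052] [ 0.0682  0.0027 -0.0053] 0.07855230471245993
```

>>> jog_arm(commands=[-0.012,-0.007,-0.15,0,0,0,-1,-0.012,-0.007,-0.3,0,0,0,-1,-0.012,-0.007,-0.45,0,0,0,-1,-0.012,-0.007,-0.58,0,0,0,-1,-0.012,-0.007,-0.6,0,0,0,-1])

```text
clock: 14.25
position: [0.4573, -0.1953, 0.0489]
tool_rot: [[-0.002, -0.971, 0.24], [0.0, 0.24, 0.971], [-1.0, 0.002, -0.0]]
contact_force: [-0.4, 0.3, -1.3]
width: 0.0072
```

>>> jog_arm(commands=[0,0,-0.02,0,0,0,-1,0,0,-0.04,0,0,0,-1])

```text
clock: 14.45
position: [0.4583, -0.1954, 0.0482]
tool_rot: [[0.0, -0.971, 0.24], [-0.0, 0.24, 0.971], [-1.0, -0.0, -0.0]]
contact_force: [-0.4, 0.1, -1.1]
width: 0.0074
```

Run:
```python
from h import *
import cv2,pickle
s=env.sense(); np.set_printoptions(precision=4,suppress=True)
print(s["clock"],s["position"],s["contact_force"],s["moment"])
sd=viewer.snapshot("side")[:,:,::-1]
cv2.imwrite("pics/s15.png",cv2.resize(sd[205:285,265:345],None,fx=7,fy=7,interpolation=cv2.INTER_CUBIC))
```

```text
14.45 [ 0.4583 -0.1954  0.0482] [-0.4245  0.1025 -1.1324] [-0.0209 -0.0173  0.0108]
```

View pics/s15.png

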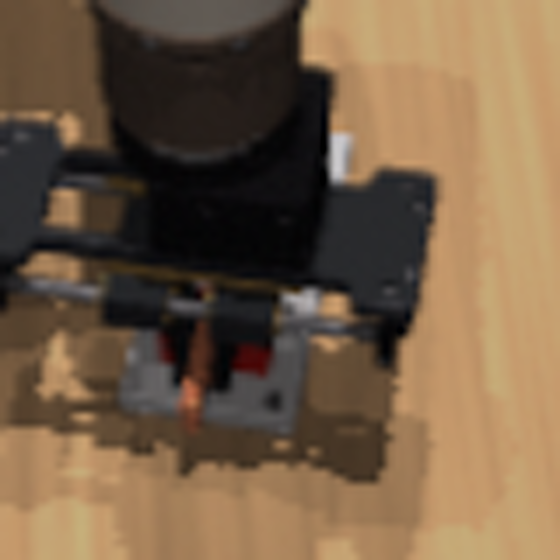

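>>> jog_arm(commands=[0,0,-0.015,0,0,0,-1,0,0,-0.03,0,0,0,-1,0,0,-0.03,0,0,0,-1])

```text
clock: 14.8
position: [0.4581, -0.1954, 0.0467]
tool_rot: [[0.0, -0.971, 0.24], [-0.0, 0.24, 0.971], [-1.0, -0.0, 0.0]]
contact_force: [-0.5, -0.4, -1.7]
width: 0.0074
```

>>> jog_arm(commands=[0,0,-0.01,0,0,0,-1,0,0,-0.015,0,0,0,-1,0,0,-0.015,0,0,0,-1])

```text
clock: 15.1
position: [0.458, -0.1954, 0.0459]
tool_rot: [[-0.0, -0.971, 0.24], [0.0, 0.24, 0.971], [-1.0, 0.0, -0.0]]
contact_force: [-0.2, 0.0, -1.2]
width: 0.0072
```

>>> jog_arm(commands=[0,0,-0.01,0,0,0,-1,0,0,-0.01,0,0,0,-1])

```text
clock: 15.3
position: [0.458, -0.1954, 0.0453]
tool_rot: [[-0.0, -0.971, 0.24], [0.0, 0.24, 0.971], [-1.0, 0.0, -0.0]]
contact_force: [-0.8, -0.4, -1.2]
width: 0.0072
```

>>> jog_arm(commands=[0,0,-0.01,0,0,0,-1,0,0,-0.01,0,0,0,-1])

```text
clock: 15.5
position: [0.4581, -0.1954, 0.0449]
tool_rot: [[0.0, -0.971, 0.24], [0.0, 0.24, 0.971], [-1.0, -0.0, 0.0]]
contact_force: [-0.3, -0.3, -1.9]
width: 0.0076
```

>>> jog_arm(commands=[0,0,-0.01,0,0,0,-1,0,0,-0.01,0,0,0,-1])

```text
clock: 15.7
position: [0.4582, -0.1954, 0.0447]
tool_rot: [[0.0, -0.971, 0.24], [-0.0, 0.24, 0.971], [-1.0, -0.0, -0.0]]
contact_force: [-0.8, 0.3, 1.3]
width: 0.0076
```

>>> jog_arm(commands=[0,0,-0.006,0,0,0,-1,0,0,-0.006,0,0,0,-1], squeeze=6)

```text
clock: 15.9
position: [0.4582, -0.1955, 0.0445]
tool_rot: [[0.0, -0.971, 0.24], [-0.0, 0.24, 0.971], [-1.0, -0.0, -0.0]]
contact_force: [-2.2, 0.1, 5.8]
width: 0.0081
```

>>> jog_arm(commands=[0,0,0,0,0,0,-0.75,0,0,0,0,0,0,-0.65,0,0,0,0,0,0,-0.5,0,0,0,0,0,0,-0.5])

```text
clock: 16.3
position: [0.458, -0.1954, 0.0439]
tool_rot: [[-0.0, -0.971, 0.24], [0.0, 0.24, 0.971], [-1.0, 0.0, 0.0]]
contact_force: [0.3, -0.1, 0.8]
width: 0.0199
```

>>> jog_arm(commands=[0,0,0,0,0,0,-0.4,0,0,0.2,0,0,0,-0.4,0,0,0.6,0,0,0,-0.4,0,0,1.2,0,0,0,-0.4,0,0,2,0,0,0,-0.4])

```text
clock: 16.8
position: [0.4569, -0.1952, 0.1446]
tool_rot: [[-0.003, -0.971, 0.241], [0.001, 0.241, 0.971], [-1.0, 0.003, -0.0]]
contact_force: [1.0, 0.4, 0.3]
width: 0.0261
```

>>> jog_arm(commands=[0.3,-0.5,0.6,0,0,0,-0.4,0.6,-1,1.2,0,0,0,-0.4,0.6,-1.3,1.2,0,0,0,-0.4,0.6,-1.3,1.2,0,0,0,-0.4,0.6,-1.3,1.2,0,0,0,-0.4])

```text
clock: 17.3
position: [0.4869, -0.2601, 0.2032]
tool_rot: [[-0.002, -0.97, 0.241], [0.001, 0.241, 0.97], [-1.0, 0.002, 0.001]]
contact_force: [-0.1, -0.5, -0.0]
width: 0.0264
```

Run:
```python
from h import *
import cv2,pickle
s=env.sense(); np.set_printoptions(precision=4,suppress=True)
print(s["clock"],s["position"],s["contact_force"])
sd=viewer.snapshot("side")[:,:,::-1];cv2.imwrite("pics/s16r.png",sd)
cv2.imwrite("pics/s16.png",cv2.resize(sd[195:285,265:345],None,fx=7,fy=6.6,interpolation=cv2.INTER_CUBIC))
sd=viewer.snapshot("top")[:,:,::-1];cv2.imwrite("pics/t16r.png",sd)
cv2.imwrite("pics/t16.png",cv2.resize(sd[180:260,305:405],None,fx=7,fy=7,interpolation=cv2.INTER_CUBIC))
cv2.imwrite("pics/w16.png",viewer.snapshot("wrist")[:,:,::-1])
```

```text
17.3 [ 0.4869 -0.2601  0.2032] [-0.1049 -0.5269 -0.0188]
```

View pics/s16.png

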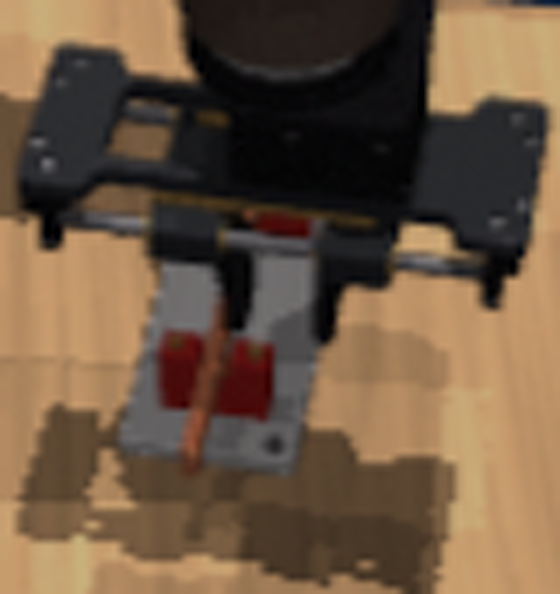

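View pics/t16r.png

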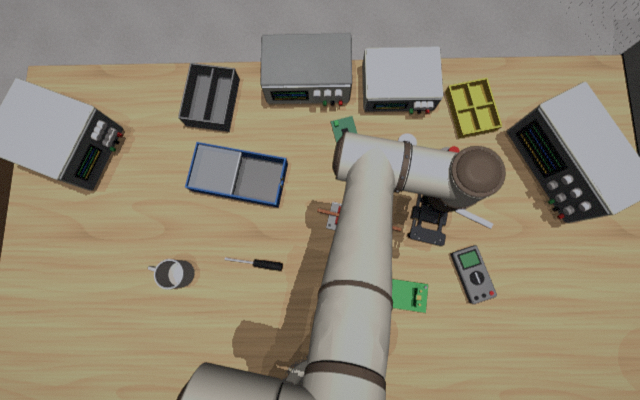

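View pics/t16.png

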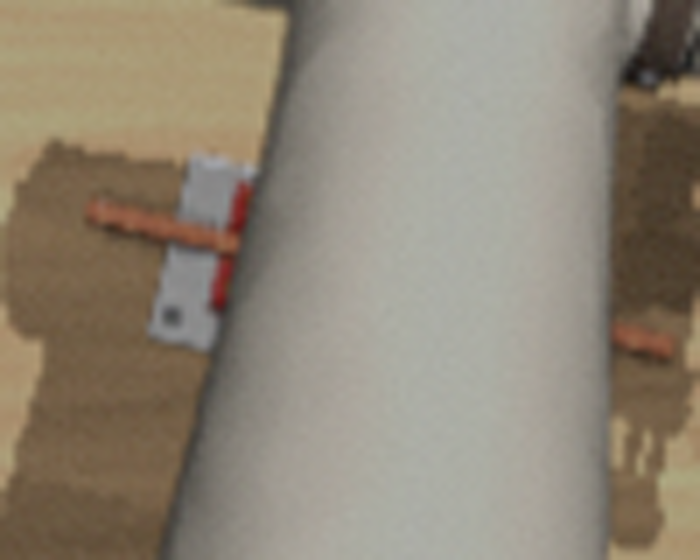

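>>> jog_arm(commands=[0,0,0.6,0,0,0,-0.4,0,0.5,1.0,0,0,0,-0.4,0,1.3,1,0,0,0,-0.4,0,2.1,1,0,0,0,-0.4,0,2.9,1,0,0,0,-0.4])

```text
clock: 17.95
position: [0.4873, -0.1136, 0.2538]
tool_rot: [[-0.001, -0.971, 0.24], [0.0, 0.24, 0.971], [-1.0, 0.001, -0.0]]
contact_force: [1.0, -0.0, -0.5]
width: 0.0264
```

>>> jog_arm(commands=[0,0.8,0,0,0,0,-0.4,0,1.6,0,0,0,0,-0.4,0,2.4,0,0,0,0,-0.4,0,3.2,0,0,0,0,-0.4,0,4.0,0,0,0,0,-0.4])

```text
clock: 18.45
position: [0.4871, 0.0866, 0.2538]
tool_rot: [[-0.001, -0.971, 0.239], [-0.0, 0.239, 0.971], [-1.0, 0.001, -0.0]]
contact_force: [0.2, 0.2, -0.7]
width: 0.0262
```

>>> jog_arm(commands=[0,0.8,0,0,0,0,-0.4,0,1.6,0,0,0,0,-0.4,0,2.4,0,0,0,0,-0.4,0,2.4,0,0,0,0,-0.4,0,2.4,0,0,0,0,-0.4])

```text
clock: 18.95
position: [0.4872, 0.2056, 0.2533]
tool_rot: [[-0.002, -0.971, 0.238], [-0.001, 0.238, 0.971], [-1.0, 0.001, -0.001]]
contact_force: [-0.5, 0.6, 0.2]
width: 0.026
```

Run:
```python
from h import *
import cv2,pickle
s=env.sense(); np.set_printoptions(precision=4,suppress=True)
print(s["clock"],s["position"],s["contact_force"],s["q"])
sd=viewer.snapshot("side")[:,:,::-1];cv2.imwrite("pics/s17r.png",sd)
cv2.imwrite("pics/s17.png",cv2.resize(sd[195:285,260:340],None,fx=7,fy=6.6,interpolation=cv2.INTER_CUBIC))
sd=viewer.snapshot("top")[:,:,::-1];cv2.imwrite("pics/t17r.png",sd)
cv2.imwrite("pics/t17.png",cv2.resize(sd[180:260,305:405],None,fx=7,fy=7,interpolation=cv2.INTER_CUBIC))
```

```text
18.95 [0.4872 0.2056 0.2533] [-0.5365  0.6186  0.1808] [ 0.7062  0.2072 -0.1936 -0.0002 -1.1718 -0.9463]
```

View pics/s17.png

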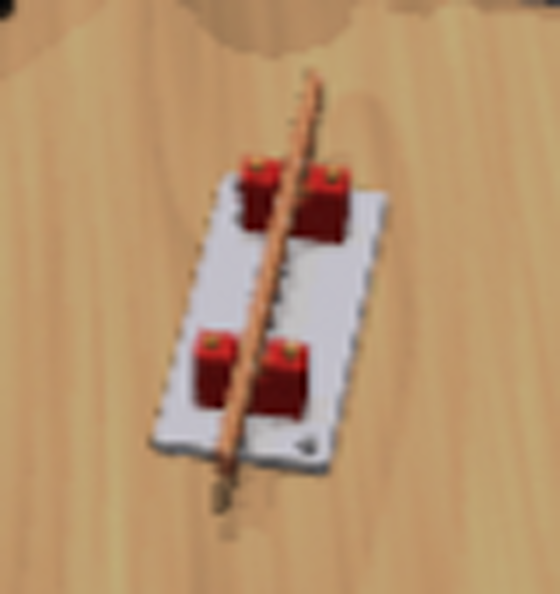

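View pics/t17.png

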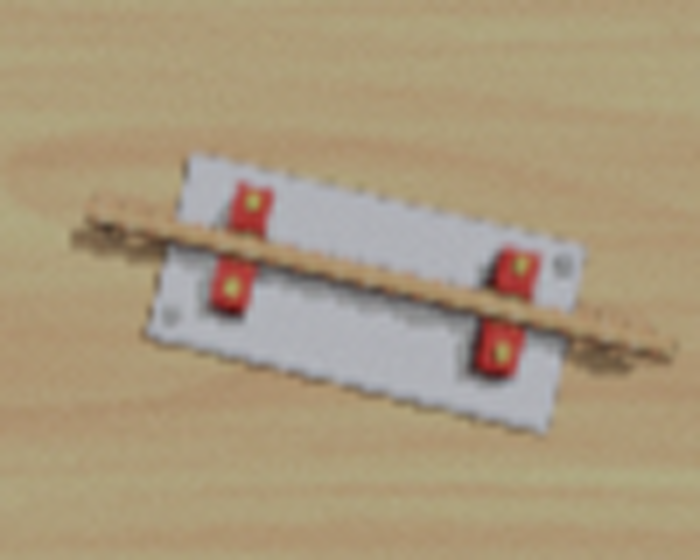

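View pics/s17r.png

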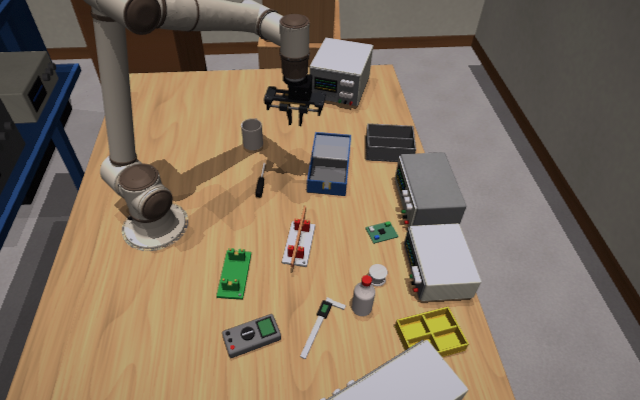

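Run:
```python
from h import *
np.set_printoptions(precision=4,suppress=True)
t=lambda u,v:crop((u,v),(305,180),7)
sd=lambda u,v:np.array([260+(u+.5)/7-.5,195+(v+.5)/6.6-.5])
T,N=atz("top",t(90,208),.06),atz("top",t(674,350),.06)
print("top ends",T,N,"mid",(T+N)/2,np.linalg.norm(T-N),np.degrees(np.arctan2(*(T-N)[[1,0]])))
a=np.array([.2390,.971,0]);l=np.array([-.971,.239,0])
pins={k:atz("top",t(*v),.058) for k,v in dict(Lp=(253,202),Lm=(231,288),Rp=(519,265),Rm=(502,351)).items()}
c=sum(pins.values())/4; print("pins c",c,"L",(pins["Lp"]+pins["Lm"])/2,"R",(pins["Rp"]+pins["Rm"])/2)
m=(T+N)/2; print("offset along",(m-c)@a,"lat",(m-c)@l, "ends lat",(T-c)@l,(N-c)@l)
ps=[atz("side",sd(*v),.058) for v in((257,163),(331,174),(210,341),(290,349))]; c2=sum(ps)/4
T2=tri([ray("top",t(90,208)),ray("side",sd(314,74))]);N2=tri([ray("top",t(674,350)),ray("side",sd(229,455))])
print("tri ends",T2,N2,"side pins c",c2)
T3,N3=atz("side",sd(314,74),.06),atz("side",sd(229,455),.06); m3=(T3+N3)/2
print(T3,N3,np.linalg.norm(T3-N3),"side off along",(m3-c2)@a,"lat",(m3-c2)@l,(T3-c2)@l,(N3-c2)@l)
```

```text
top ends [ 0.5066 -0.0016  0.06  ] [ 0.4481 -0.2326  0.06  ] mid [ 0.4773 -0.1171  0.06  ] 0.238303033185944 75.78096587396983
pins c [ 0.4785 -0.1158  0.058 ] L [ 0.4915 -0.0625  0.058 ] R [ 0.4655 -0.169   0.058 ]
offset along -0.0015623675679170559 lat 0.0007907840617067891 ends lat -2.2809606126821387e-05 0.0016043777295403423
tri ends (array([ 0.5061, -0.0016,  0.0567]), [np.float64(0.000986273029012737), np.float64(0.000986273029012721)]) (array([ 0.4504, -0.2332,  0.0563]), [np.float64(0.0018901473509506086), np.float64(0.001890147350950552)]) side pins c [ 0.4781 -0.1186  0.058 ]
[ 0.5049 -0.0049  0.06  ] [ 0.4521 -0.2355  0.06  ] 0.23654351372842278 side off along -0.0014201075557422195 lat -0.0008363124790208089 0.0010869440107591172 -0.0027595689688007363
```

```bash
python3 -c "
from h import *
print(env.sense()['clock'],ticket.finish_job())"
```

```text
the job is handed in; nothing more can be done
19.05 None
```

The copper bar is on edge in both notches of the red-cradle jig and released. I handed the job in at 19.05 s with the arm clear of everything.

- **Getting it out:** I raised the front end about 7° into the slot and pushed it about 46 mm through, then let it rest on sill and floor. I took it again outside in two grips and drew it out along its own axis. Then I levelled it and lowered it until I felt light contact (about 6 N at most) before opening the jaws.
- **Last checks, bar:** Both camera views put its middle about 1.5 mm off centre along the jig, on the slot-end side. Sideways it is under 1 mm off centre. Its two ends are level at 56–57 mm by two views; the top edge should be at 60, so this reads 3–4 mm low. It looks upright, about 8 mm thick seen from above.
- **Last checks, bench:** In the last side view the other things, including the green look-alike, looked to be where they started. I checked that by eye and did not measure it.
- **Disagreements:** The wrist camera read about 2 mm to one side compared with the grip and the top camera, so I corrected for it. The top and side cameras gave opposite signs for the small sideways offset (+0.8 and −0.8 mm), so that figure is at the limit of what they can measure.

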